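Make the dip-tinning station ready

TASK

Make the dip-tinning station ready while it is cold: slide the pot carriage onto the dovetail rail from its open end until it butts against the control box, and tighten its side clamp knob fully clockwise. Then set the round-bottomed crucible in the large ring and the porcelain flux cup in the small ring, upright, level and centred, and load them: every solder bar into the crucible, every rosin tablet into the flux cup. Leave the other things on the bench where they are.

Things in the scene. Friction and masses are not known exactly. Their poses are not given: they have to be found in the camera images.
- dovetail_rail: Fixed steel dovetail rail on the bench. Origin on the bench under its middle, y along it towards the open end, -x its front, z up. Ridge y = -100..98 mm, sides undercut 30 degrees: 44 mm wide on top (z = 20 mm), 28 mm at z = 6 mm, on a flange 88 mm wide, 6 mm thick. The last 28 mm taper to a lead-in nose (28 mm wide, top 15.5 mm). A carriage that is home has its origin at (0, -21, 9) mm here.
- rail_mouth (a point): Centre line of the rail's open end (98 mm from the rail's origin along its y), at the height of the ridge's top (20 mm).
- rail_stop (a point): Centre line of the rail at its closed end (y = -100 mm), at the ridge's top: here the face of the grey heater control box (92 x 62 mm, 48 mm high) is the end stop.
- pot_carriage: Loose aluminium carriage, about 0.6 kg, 158 mm long (y), 80 mm wide (x) plus a clamp ear 28 mm further on -x. Origin underneath, mid-length, at the jaws' undersides; top of its plate z = 20 mm. Its undercut groove along y has 1.7 mm play each side and 3 mm up; roof at z = 11 mm. It goes on with its -y end (large ring) first, ear on the rail's -x side, and starts within 0.5 rad of that direction.
- carriage_handle (a point): Grip point of the carriage's black upright handle block, 14 mm (x) by 18 mm (y), from z = 20 to 54 mm in the middle of the carriage; this point is at x = y = 0, z = 40 mm. Grip it across x (14 mm).
- solder_ring (a point): Centre of the large ring collar's mouth on the carriage (y = -46 mm, z = 34 mm in the carriage's frame): inside diameter 44 mm, outside 66 mm, 14 mm high. The crucible sits level in it with crucible_mid 21 mm above this point.
- flux_ring (a point): Centre of the small ring collar's mouth on the carriage (y = +44 mm, z = 34 mm in the carriage's frame): inside diameter 36 mm, outside 54 mm, 14 mm high. The flux cup sits level in it with flux_cup_mid 17 mm above this point.
- clamp_knob (a joint): Side clamp knob on the carriage's ear, upright axis, rad: 0 is slack, grows clockwise seen from above; starts between 0 and 0.2. It drives a jaw against the dovetail: it turns with 0.1 N m until the jaw touches at about 1.0, then ever more stiffly; beyond about 1.25 it springs back to there, its stop is at 1.4. From 1.1 on it holds. Turn it by 1.3 to 1.4.
- knob_grip (a point): Grip point of the clamp knob, on its axis (54 mm from the carriage's middle, on the -x side; 40 mm above the carriage's origin). The grip is an upright bar 26 mm long, 10 mm thick, from 14 mm below this point (there is a disc of 25 mm diameter under it) to 10 mm above it. The bar lies along this frame's x axis; pinch it across y.
- crucible_mid (a point): Middle of the dark cast metal crucible, 0.2 kg, open on top: ball-shaped, 62 mm diameter, below this point; straight collar of 62 mm from here to the rim 14 mm above. Inside 54 mm wide, floor 16 mm below this point. Underside 30.6 mm below, with a 14 mm flat to stand on the bench. z is its axis. Low-heavy: it rights itself on the bench, but in a ring it keeps the tilt it is let go at.
- flux_cup_mid (a point): Middle of the white porcelain flux cup, 0.09 kg, the same shape but smaller: sphere and collar of 50 mm diameter, rim 13 mm above this point, inside diameter 42 mm, inner floor 14 mm below this point, underside 24.4 mm below it, also with a 14 mm flat. z is its axis.
- bar_1 (a point): Centre of a cast metal solder bar, 32 x 14 mm, 10 mm high (its long side along x, z up), 32 g, lying on the bench; it may be absent.
- bar_2 (a point): Centre of a cast metal solder bar, 32 x 14 mm, 10 mm high (its long side along x, z up), 32 g, lying on the bench; it may be absent.
- bar_3 (a point): Centre of a cast metal solder bar, 32 x 14 mm, 10 mm high (its long side along x, z up), 32 g, lying on the bench; it may be absent.
- tablet_1 (a point): Centre of an amber rosin tablet, a disc of 20 mm diameter, 11 mm thick, 12 g, lying flat on the bench; it may be absent.
- tablet_2 (a point): Centre of an amber rosin tablet, a disc of 20 mm diameter, 11 mm thick, 12 g, lying flat on the bench; it may be absent.
- tweezers: Steel tweezers, 12 x 93 mm (long along y), lying at the bench's front: a bystander, leave it alone.
- screwdriver: Red-handled screwdriver, 22 x 138 mm (long along y), lying at the bench's front: a bystander, leave it alone.
- side_cutters: Red-handled side cutters: a bystander, leave it alone.
- solder_spool: Small spool of solder wire: a bystander, leave it alone.
- flux_bottle: Small dark dropper bottle, 79 mm high, standing behind on the right: a bystander, leave it alone.
There are look-alikes about, which are no part of the job. Leave any green or turquoise look-alike of the part that bears flux_cup_mid alone.

How it is judged:
On the way, in this order (a step that is already met when the one before it is completed fails the run):
1. the carriage is on the dovetail, home against the control box (x of pot_carriage in the frame of dovetail_rail between -0.004 and 0.004 m and y of pot_carriage in the frame of dovetail_rail between -0.03 and -0.0175 m and z of pot_carriage in the frame of dovetail_rail between 0.004 and 0.0125 m and angle between the y axis of pot_carriage and the y axis of dovetail_rail, either way round below 0.06 rad and angle between pot_carriage's own z axis and vertical below 0.05 rad), for 0.2 s.
2. the clamp knob is tight with the carriage home (all of step 1 and value of joint clamp_knob above 1.1 rad), for 0.2 s.
3. crucible and flux cup sit upright and centred in their rings (all of step 2 and horizontal distance between crucible_mid and solder_ring below 0.004 m and angle between each of crucible_mid, flux_cup_mid's own z axis and vertical below 0.12 rad and z of crucible_mid in the frame of solder_ring between 0.0169 and 0.0249 m and horizontal distance between flux_cup_mid and flux_ring below 0.004 m and z of flux_cup_mid in the frame of flux_ring between 0.0127 and 0.0207 m), for 0.3 s.
At the end, for the whole second after the job is handed in: Carriage down on the dovetail within 3 mm of the control box, knob past 1.1 rad, crucible and flux cup within 4 mm of their rings' centres and seated heights and within 0.12 rad of upright, every bar present in the crucible, every tablet present in the flux cup, all at rest (all of step 3 and horizontal distance between each of bar_1, bar_2, bar_3 and crucible_mid below 0.022 m and z of bar_1 in the frame of crucible_mid between -0.02 and 0.014 m and z of bar_2 in the frame of crucible_mid between -0.02 and 0.014 m and z of bar_3 in the frame of crucible_mid between -0.02 and 0.014 m and horizontal distance between each of tablet_1, tablet_2 and flux_cup_mid below 0.018 m and z of tablet_1 in the frame of flux_cup_mid between -0.02 and 0.014 m and z of tablet_2 in the frame of flux_cup_mid between -0.02 and 0.014 m and linear speed of each of pot_carriage, crucible, flux_cup, solder_bar_1, solder_bar_2, solder_bar_3, rosin_tablet_1, rosin_tablet_2 below 0.03 m/s); the robot touches nothing.
It fails at once if a bystander is pushed more than 5 cm away (distance of any of tweezers, screwdriver, side_cutters, solder_spool, flux_bottle from where it was at the start of the episode above 0.05 m).
It fails at once if the dropper bottle is knocked over (angle between flux_bottle's own z axis and vertical above 0.7 rad).
Of solder_bar_1, solder_bar_2, solder_bar_3 only 1 to 3 are there at a start; the rules pass over those that are not, and their reading is None.
Of rosin_tablet_1, rosin_tablet_2 only 1 to 2 are there at a start; the rules pass over those that are not, and their reading is None.
At some moment in a run one of solder_bar_1, solder_bar_2, solder_bar_3, rosin_tablet_1, rosin_tablet_2 may be knocked a few centimetres aside while the robot is not near it.
Once in a run the grip may slacken for a moment while it holds something.
It also fails if it takes over 210 s, if anything falls off the work surface, if the arm or the gripper's body presses on something with over 40 N, if the wrist force passes 120 N, or if a joint passes its speed limit or range.

ROBOT

A 7-joint arm with a two-finger parallel gripper is mounted at the origin on a cart in front of the work surface, level with it; the furniture and walls round the work are solid. World frame = base frame: x ahead of the robot, y to its left, z up, the work surface at z = 0. Lengths are in m, angles in rad, forces in N, time in s.
With the tool pointing down it reaches from about 0.425 to 0.875 m from the base axis. Payload 4.7 kg.
Tool frame: the origin (TCP) lies at the very end of the fingers, on their centre line; the grasp point (between the pads) lies robot.grip_point_offset behind it (robot.grip_point_offset is the distance from the TCP to the grasp point, in m); z points along the fingers, y is the line along which they close (so a half turn about z gives the same grasp; the last joint's range is limited). The gripper opens to 85 mm and grips with 20 to 120 N. Pads are 22 mm wide; open, the fingers measure 114 mm over their backs; the gripper's body (76 mm by 85 mm) begins 54 mm behind the grasp point. The pads swing forward as they close: fully open they stand 13 mm farther back than shut.
Start: joints at [1.293, 0.321, -0.07, 1.45, 0.023, 1.371, -0.057], TCP at [0.187, -0.623, 0.195] pointing down, gripper open.
Joint ranges: [-2.86, 2.86], [-0.3, 2.09], [-1.38, 1.24], [0.06, 2.45], [-1.56, 4.7], [0.09, 2.05], [-2.69, 2.69]. Speed limits (rad/s): [2.57, 2.57, 3.14, 3.14, 3.14, 3.14, 3.14].

INTERFACE

Orientations are given as a unit quaternion [x, y, z, w].
In Python, from station import get_obs, vision, order, robot gives the robot as it stands.
- The arm moves only by the tool servo_tool, never from a script. Its argument "targets" is one flat list of numbers, 7 for each row, row after row: the shift along the tool's x, y, z in units of 400 mm (1.0 is 400 mm), then the turn, a rotation vector about the tool's x, y, z in units of 90 degrees (1.0 is 90 degrees), then the finger opening in mm, from 0 to 85.4. A call has 1 to 10 rows; each row is the pose to reach, as a shift and turn from the pose commanded when the call began, along the tool's axes at that moment; what a row does not reach only later rows make up. A row lasts 1/12 s, in which the tool goes at most 41.7 mm and 7.16 degrees, less where a joint would pass 70% of its speed; a pose out of reach is approached as far as the arm can. A call with a number of a shift or a turn outside -1 to 1 is refused whole. A call with a gripper value outside its range is refused whole. The fingers move at their own pace and stop on an object; the grip force is fixed at half the most. Time passes only in rows, so rows that repeat a pose let the fingers close. It gives the time, the measured TCP pose, the force, the opening and the grip force at its end, in the units of the state.
- get_obs(): the state, without advancing time (a new reading comes with each control period).
- vision.read_camera(name): name is "scene" or "top"; returns a dict with "frame" (420x560x3 uint8, red, green, blue), "range_z" (420x560 float32, m along the optical axis (not along the pixel's ray), 0 where there is no reading), "intrinsics" (3x3 intrinsics, pixels), "k1" (the pictures are not rectified: a ray, as slopes to the right and down, at radius r is drawn at 1 + k1 r^2 times it, then the intrinsics apply), "rvec" (rotation vector, rad) and "tvec" (3), from world to camera coordinates, as OpenCV has them. Camera axes: x right, y down, z forward; pixel columns grow to the right and rows downward; lengths in m; the calibration is good to about 2 mm. A picture is of the moment at which its call begins.
- order.finish_job(): hands the job in; it is judged then, once.
The state is a dict: "clock": time; "q": joint angles; "dq": joint speeds; "joint_torque": joint torques, N m; "eef_pos": TCP position; "orientation": TCP orientation; "ft_force": force on the tool from outside, world axes, zero at the start; "wrist_torque": the same for the moment, N m; "opening": opening from 0.0 (shut) to 1.0 (fully open); "grip_force": force on a finger pad.
Only numpy, scipy, OpenCV 4.12 (cv2) and the standard library are available. Lean on these libraries where they do the work, as an engineer would, in place of code of your own. Each camera call takes 0.05 s, during which the arm holds its last target. There are 200 camera calls.

## Working session

There is one attempt and no reset: what is moved stays moved. The work goes in short steps, Python scripts to look and compute and a tool call to move; the robot and the scene stay as the last step left them, time stands still between calls to the robot, and variables do not carry over. Pictures are saved under pics/ and viewed, at most 14 in all, crops included, and the job is handed in when it is done.

Besides the shell and the picture viewer there is one more tool, called after "Request:" in YAML: its name, and indented under it one key for each argument. servo_tool: Moves the arm, as the interface text tells. Shifts and turns lie within -1 to 1; 1 stands for 400 mm of shift or 90 degrees of turn. Its arguments: {"type":"object","properties":{"targets":{"type":"array","items":{"type":"number"}}},"required":["targets"]}

```bash
ls; mkdir -p pics
cat > h.py <<'E'
import numpy as np, cv2
from station import get_obs, vision, order, robot
from scipy.spatial.transform import Rotation as R
def cam(n):
    c=vision.read_camera(n); return c
def save(c,name,box=None,s=1):
    im=c["frame"][...,::-1]
    if box: x0,y0,x1,y1=box; im=im[y0:y1,x0:x1]
    if s!=1: im=cv2.resize(im,None,fx=s,fy=s,interpolation=cv2.INTER_CUBIC)
    cv2.imwrite("pics/"+name,im)
def ray(c,u,v):
    K=c["intrinsics"]; d=np.array([(u-K[0,2])/K[0,0],(v-K[1,2])/K[1,1]]); s=d.copy()
    for _ in range(20): s=d/(1+c["k1"]*(s@s))
    return np.array([s[0],s[1],1.])
def pose(c): 
    Rm=cv2.Rodrigues(np.array(c["rvec"],float))[0]; return Rm,np.array(c["tvec"],float).ravel()
def pz(c,u,v,z):   # pixel -> world at height z
    Rm,t=pose(c); o=-Rm.T@t; d=Rm.T@ray(c,u,v); return o+d*(z-o[2])/d[2]
def pd(c,u,v):
    Rm,t=pose(c); return Rm.T@(ray(c,u,v)*c["range_z"][int(v),int(u)]-t)
def cloud(c):
    h,w=c["range_z"].shape; K=c["intrinsics"]; Rm,t=pose(c)
    u,v=np.meshgrid(np.arange(w),np.arange(h)); d=np.stack([(u-K[0,2])/K[0,0],(v-K[1,2])/K[1,1]],-1); s=d.copy()
    for _ in range(20): s=d/(1+c["k1"]*(s**2).sum(-1,keepdims=True))
    P=np.concatenate([s,np.ones((h,w,1))],-1)*c["range_z"][...,None]
    return (P-t)@Rm
def proj(c,p):
    Rm,t=pose(c); q=Rm@np.array(p)+t; s=q[:2]/q[2]; s=s*(1+c["k1"]*(s@s)); K=c["intrinsics"]
    return K[0,0]*s[0]+K[0,2],K[1,1]*s[1]+K[1,2]
E
python3 - <<'E'
from h import *
print(get_obs(), robot.grip_point_offset)
for n in("scene","top"):
    c=cam(n); save(c,n+"0.png",s=1.4); Rm,t=pose(c); print(n,-Rm.T@t,Rm[2],c["k1"],c["intrinsics"][0])
E
```

```text
pics
{'clock': 0.0, 'q': array([ 1.29310669,  0.32186167, -0.07008559,  1.45171625,  0.02259278,
        1.37080968, -0.0568725 ]), 'dq': array([-0.00049722, -0.00152651,  0.00022494, -0.00019715,  0.00021091,
       -0.00077009, -0.00093831]), 'joint_torque': array([ 1.93124407e-05, -4.93575525e+01, -3.82081456e-01, -3.14329076e+01,
        1.30402594e-02,  1.12953235e-02, -1.52509710e-05]), 'eef_pos': array([ 0.18675207, -0.62193022,  0.19357778]), 'orientation': array([ 9.89371475e-01,  1.45406594e-01, -1.92051440e-04, -9.85401187e-04]), 'ft_force': array([-0.06275172, -1.14930818, -0.49416106]), 'wrist_torque': array([-0.02365168, -0.01541926, -0.03403349]), 'grip_force': 0.0, 'opening': 1.002097204360687} 0.0187
scene [-0.36680424  0.62715922  0.59458823] [ 0.78068288 -0.45138381 -0.4321885 ] -0.03281527316971424 [422.49639096   0.         281.46252336]
top [0.29227585 0.10849968 1.28528416] [ 2.21291982e-01  4.92476338e-04 -9.75207473e-01] -0.09044836464612831 [499.50412113   0.         277.95498416]
```

View pics/scene0.png

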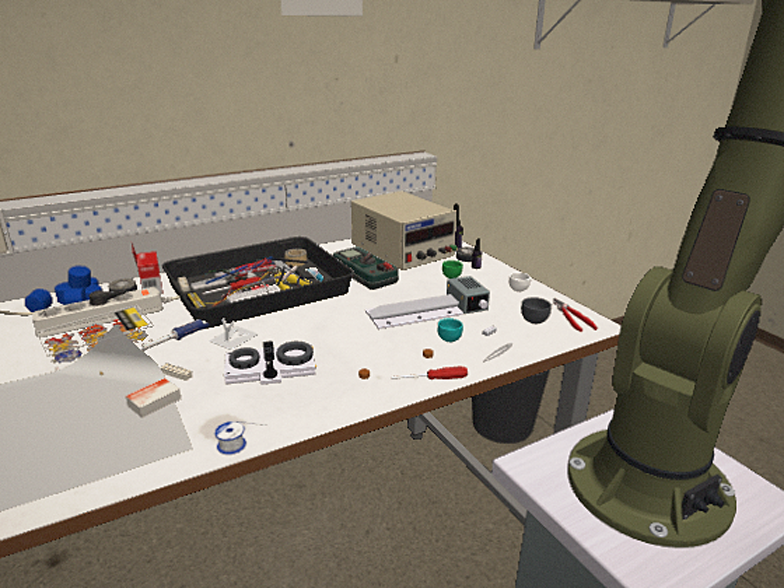

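View pics/top0.png

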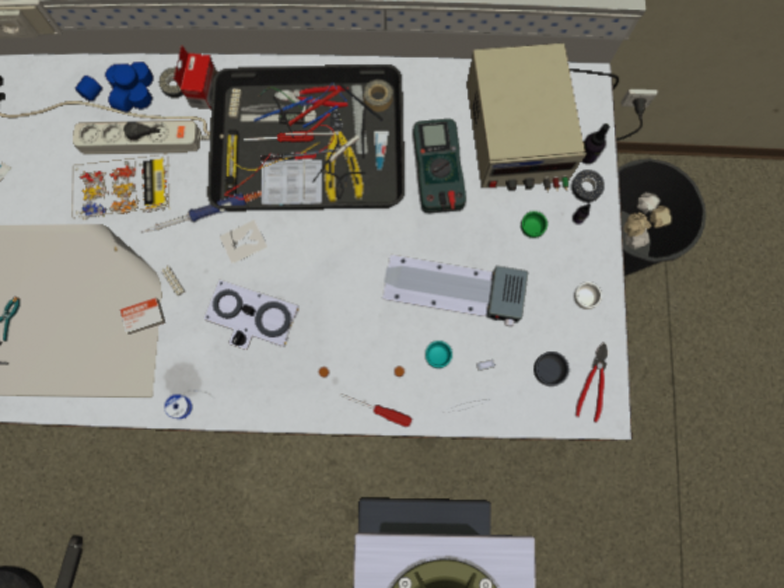

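Candidates in the top picture (1.4x):
- Cup: white (587,296) is the flux cup. Green (533,224) and turquoise (438,354) are look-alikes.
- Crucible: dark (551,369). The spool-like ring at (588,185) is not it.
- Bar: (485,365). The terminal block at (173,280) is not one.
- Tablets: (323,372) and (399,371).
- Carriage at (250,315), rail at (385–490,280), box at (508,292).

Next I check these in a close crop.

Run:
```python
from h import *
c=cam("top"); im=c["frame"][...,::-1]
def cr(x0,y0,w,h,W,H): return cv2.resize(im[y0:y0+h,x0:x0+w],(W,H),interpolation=cv2.INTER_CUBIC)
a=cr(140,190,80,60,400,300); b=cr(265,175,120,60,600,300)[:, :400]
d=cr(300,175,80,60,400,300); e=cr(340,190,100,75,400,300); f=cr(215,245,80,60,400,300)
g=np.vstack([np.hstack([a,cr(265,172,80,60,400,300)]),np.hstack([e,f])])
cv2.imwrite("pics/crop1.png",g)
P=cloud(c)
np.save("P0.npy",P); np.save("F0.npy",c["frame"])
for n,u,v in[("bigring",194,227),("bottle",416,152),("cup",419,211),("cruc",393,263)]: print(n,pd(c,u,v), pz(c,u,v,0.0))
```

```text
bigring [0.52853994 0.32487518 0.01955053] [0.53218927 0.32821732 0.        ]
bottle [ 0.73564732 -0.24915077  0.0537955 ] [ 0.75501526 -0.26477412  0.        ]
cup [ 0.58719069 -0.26306591  0.0101469 ] [ 0.58953748 -0.26602264  0.        ]
cruc [ 0.44710253 -0.18788586  0.01953584] [ 0.44949216 -0.19246034  0.        ]
```

View pics/crop1.png

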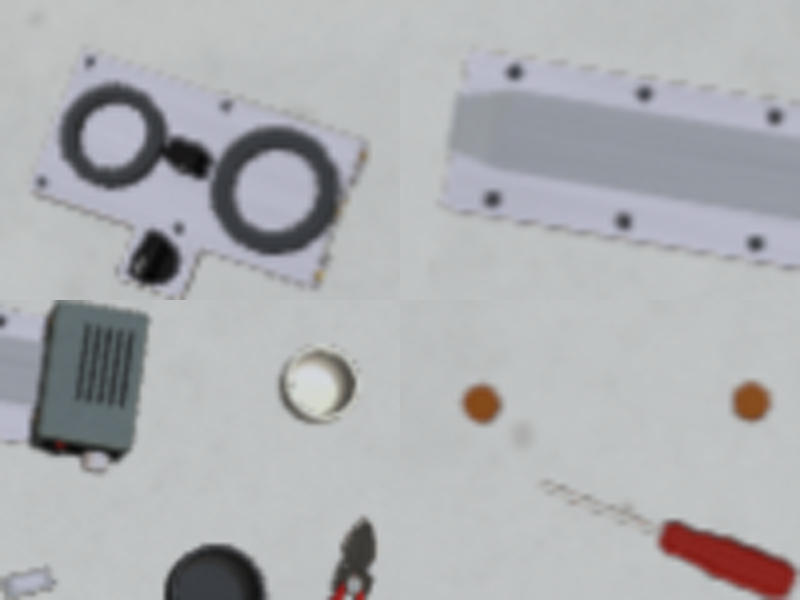

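```bash
cat > m1.py <<'E'
from h import *
from scipy.optimize import least_squares
def circ(pts):
    f=lambda p:np.hypot(pts[:,0]-p[0],pts[:,1]-p[1])-p[2]
    m=pts.mean(0); s=least_squares(f,[m[0],m[1],.03],loss="soft_l1",f_scale=.002); return s.x
E
python3 - <<'E'
from m1 import *
c=cam("top"); P=cloud(c)
A=lambda pts,ox,oy,z,X=0,Y=0:np.array([pz(c,ox+(x-X)/5,oy+(y-Y)/5,z)[:2] for x,y in pts])
up=A([(514,72),(643,94),(774,116)],265,172,.006,400); lo=A([(492,199),(624,221),(755,243)],265,172,.006,400)
print("rail screws",up,lo, "widths",np.linalg.norm(up-lo,axis=1))
d=(up[0]-up[2])+(lo[0]-lo[2]); d/=np.linalg.norm(d); print("rail y dir",d,np.arctan2(d[1],d[0]))
mid=(up.mean(0)+lo.mean(0))/2; m=A([(455,125)],265,172,.015,400)[0]; mouth=mid+d*((m-mid)@d); print("mid",mid,"mouth",mouth,m)
# box face from cloud
Q=P.reshape(-1,3); n=np.array([-d[1],d[0]])
s=(Q[:,:2]-mouth)@d; w=(Q[:,:2]-mouth)@n
b=(Q[:,2]>.04)&(abs(w)<.06)&(s<-.15)&(s>-.3); print("box s",np.percentile(s[b],[2,98]),"w",np.percentile(w[b],[2,98]), np.median(Q[b,2]))
r=(Q[:,2]>.016)&(Q[:,2]<.024)&(abs(w)<.06)&(s<-.04)&(s>-.17); print("ridge w",np.percentile(w[r],[3,97]),"z",np.median(Q[r,2]))
# carriage
for nm,(u,v),lo_,hi in(("small",(140+112/5,190+135/5),.029,.04),("big",(140+275/5,190+190/5),.029,.04)):
    p=pz(c,u,v,.034); 
    k=(np.hypot(*(Q[:,:2]-p[:2]).T)<.04)&(Q[:,2]>lo_)&(Q[:,2]<hi)
    print(nm,p,k.sum(),circ(Q[k,:2]))
print("handle",pz(c,140+188/5,190+157/5,.054),"knob",pz(c,140+154/5,190+257/5,.05))
for nm,(u,v),z in(("cup",(340+318/4,190+84/4),.037),("cruc",(393,263.5),.045)):
    p=pz(c,u,v,z); k=(np.hypot(*(Q[:,:2]-p[:2]).T)<.045)&(Q[:,2]>z-.008)&(Q[:,2]<z+.01)
    print(nm,p,k.sum(),circ(Q[k,:2]),np.median(Q[k,2]))
print("bar",pz(c,340+28/4,190+283/4,.01),"tab",pz(c,215+82/5,245+104/5,.011),pz(c,215+351/5,245+102/5,.011))
print("bar ends",pz(c,340+5/4,190+288/4,.01),pz(c,340+52/4,190+276/4,.01))
E
```

```text
rail screws [[ 0.646715    0.08447805]
 [ 0.63631686  0.01584691]
 [ 0.62599625 -0.05373643]] [[ 0.57735681  0.09473414]
 [ 0.56721491  0.02532352]
 [ 0.55707509 -0.04345201]] widths [0.07011238 0.06974873 0.06968426]
rail y dir [0.14673158 0.98917635] 1.4235330518355251
mid [0.60177915 0.02053236] mouth [0.6157759  0.11489008] [0.6146443  0.11505794]
box s [-0.25425138 -0.19431698] w [-0.0435266   0.04466821] 0.04770063386415936
ridge w [-0.02197715  0.01953588] z 0.01990485545762044
small [0.549902   0.40558146 0.034     ] 198 [0.55167059 0.40717722 0.02309194]
big [0.52331267 0.31968879 0.034     ] 283 [0.52541143 0.32078255 0.02797052]
handle [0.53541536 0.36137626 0.054     ] knob [0.48465793 0.37598438 0.05      ]
cup [ 0.58101159 -0.25655376  0.037     ] 115 [ 0.5833292  -0.2580018   0.02269892] 0.03636718300709046
cruc [ 0.44273139 -0.18189354  0.045     ] 148 [ 0.44435272 -0.18496124  0.02922272] 0.04333854446945736
bar [ 0.45168356 -0.07115349  0.01      ] tab [0.43173137 0.22465462 0.011     ] [0.43610935 0.08727702 0.011     ]
bar ends [ 0.44814949 -0.05633373  0.01      ] [ 0.45652522 -0.08665804  0.01      ]
```

```bash
cat > pl.py <<'E'
import numpy as np, sys
def start():
    from h import get_obs,R
    o=get_obs(); M=R.from_quat(o["orientation"]).as_matrix(); return o["eef_pos"],np.arctan2(M[1,0],M[0,0]),M
def rel(p0,y0,p,y):
    d=np.array(p)-p0; c,s=np.cos(y0),np.sin(y0)
    t=-(y-y0)
    return [round(v,3)+0. for v in ((d[0]*c+d[1]*s)/.4,(d[0]*s-d[1]*c)/.4,-d[2]/.4)]+[0,0,round(t/(np.pi/2),3)]
def chain(wps,p0=None,y0=None):
    """each wp (x,y,z,yaw) is relative to the one before = one call each"""
    if p0 is None:
        p0,y0,M=start(); print("at",p0.round(4),"yaw",round(y0,4),"tilt",M[:,2].round(4))
    for w in wps:
        r=rel(p0,y0,w[:3],w[3]); print(r,"rows>=",int(np.ceil(max(np.linalg.norm(r[:3])/.104,abs(r[5])/.0795)))); p0,y0=np.array(w[:3]),w[3]
E
python3 -c "
from pl import *
chain([(.42,-.42,.2,.4),(.60,-.10,.2,.7),(.61,.2,.2,1.0),(.539,.3662,.16,1.2753)])"
```

```text
at [ 0.1868 -0.6222  0.194 ] yaw 0.2918 tilt [-4.0e-04  1.1e-03 -1.0e+00]
[np.float64(0.704), np.float64(-0.316), np.float64(-0.015), 0, 0, np.float64(-0.069)] rows>= 8
[np.float64(0.726), np.float64(-0.562), np.float64(0.0), 0, 0, -0.191] rows>= 9
[np.float64(0.502), np.float64(-0.558), np.float64(0.0), 0, 0, -0.191] rows>= 8
[np.float64(0.254), np.float64(-0.374), np.float64(0.1), 0, 0, -0.175] rows>= 5
```

Request:
servo_tool:
  targets: [0.704,-0.316,-0.015,0,0,-0.069,40,0.704,-0.316,-0.015,0,0,-0.069,40,0.704,-0.316,-0.015,0,0,-0.069,40,0.704,-0.316,-0.015,0,0,-0.069,40,0.704,-0.316,-0.015,0,0,-0.069,40,0.704,-0.316,-0.015,0,0,-0.069,40,0.704,-0.316,-0.015,0,0,-0.069,40,0.704,-0.316,-0.015,0,0,-0.069,40,0.704,-0.316,-0.015,0,0,-0.069,40,0.704,-0.316,-0.015,0,0,-0.069,40]

```text
clock: 1.03
eef_pos: [0.4211, -0.4194, 0.2006]
orientation: [0.98, 0.2, -0.0, 0.0]
ft_force: [-0.5, -1.0, -0.8]
opening: 0.463
grip_force: 0.0
```

Request:
servo_tool:
  targets: [0.726,-0.562,0,0,0,-0.191,40,0.726,-0.562,0,0,0,-0.191,40,0.726,-0.562,0,0,0,-0.191,40,0.726,-0.562,0,0,0,-0.191,40,0.726,-0.562,0,0,0,-0.191,40,0.726,-0.562,0,0,0,-0.191,40,0.726,-0.562,0,0,0,-0.191,40,0.726,-0.562,0,0,0,-0.191,40,0.726,-0.562,0,0,0,-0.191,40,0.726,-0.562,0,0,0,-0.191,40]

```text
clock: 1.87
eef_pos: [0.6024, -0.0927, 0.2006]
orientation: [0.938, 0.347, 0.002, -0.002]
ft_force: [0.2, 1.3, -0.2]
opening: 0.469
grip_force: 0.0
```

Request:
servo_tool:
  targets: [0.502,-0.558,0,0,0,-0.191,40,0.502,-0.558,0,0,0,-0.191,40,0.502,-0.558,0,0,0,-0.191,40,0.502,-0.558,0,0,0,-0.191,40,0.502,-0.558,0,0,0,-0.191,40,0.502,-0.558,0,0,0,-0.191,40,0.502,-0.558,0,0,0,-0.191,40,0.502,-0.558,0,0,0,-0.191,40,0.502,-0.558,0,0,0,-0.191,40,0.502,-0.558,0,0,0,-0.191,40]

```text
clock: 2.7
eef_pos: [0.6104, 0.1977, 0.2]
orientation: [0.878, 0.479, -0.001, 0.001]
ft_force: [-0.6, -1.6, -0.1]
opening: 0.469
grip_force: 0.0
```

Request:
servo_tool:
  targets: [0.254,-0.374,0.2,0,0,-0.175,40,0.254,-0.374,0.2,0,0,-0.175,40,0.254,-0.374,0.2,0,0,-0.175,40,0.254,-0.374,0.2,0,0,-0.175,40,0.254,-0.374,0.2,0,0,-0.175,40,0.254,-0.374,0.2,0,0,-0.175,40,0.254,-0.374,0.2,0,0,-0.175,40,0.254,-0.374,0.2,0,0,-0.175,40,0.254,-0.374,0.2,0,0,-0.175,40]

```text
clock: 3.45
eef_pos: [0.5417, 0.3625, 0.121]
orientation: [0.805, 0.593, 0.0, 0.001]
ft_force: [-0.3, 0.3, 0.1]
opening: 0.471
grip_force: 0.0
```

Run:
```python
from m1 import *
from pl import *
c=cam("scene"); save(c,"s1.png",(150,210,250,285),8); 
for p in [(.5388,.365,.054),(.5388,.365,.02)]: print(proj(c,p), (np.array(proj(c,p))-[150,210]+.5)*8)
print(get_obs()["q"].round(2))
chain([(.539,.3665,.07,1.2753),(.539,.3665,.023,1.2753)])
```

```text
(np.float64(190.78811082164987), np.float64(244.9749814015462)) [330.30488657 283.79985121]
(np.float64(191.86494086635122), np.float64(256.5283388022669)) [338.91952693 376.22671042]
[-0.06  0.47 -0.77  1.52  0.34  1.28 -1.16]
at [0.5414 0.363  0.1211] yaw 1.2701 tilt [ 0.0017 -0.0011 -1.    ]
[np.float64(0.007), np.float64(-0.008), np.float64(0.128), 0, 0, np.float64(-0.003)] rows>= 2
[np.float64(0.0), np.float64(0.0), np.float64(0.118), 0, 0, -0.0] rows>= 2
```

View pics/s1.png

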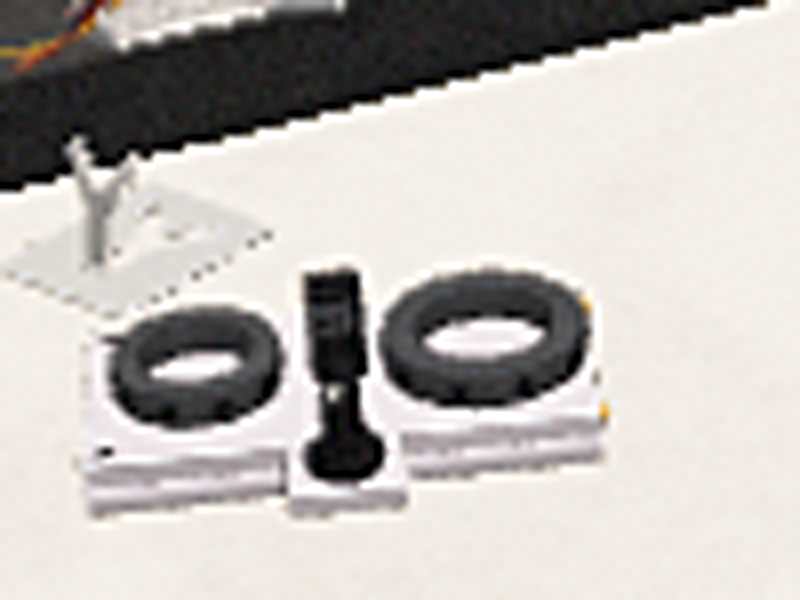

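Handle top is at crop (332,277), matching the prediction of (330,284). The gripper is missing from the frame, so I check whether the picture is stale.

Run:
```python
from h import *
F=np.load("F0.npy"); c=cam("top"); d=abs(c["frame"].astype(int)-F).sum(-1)>60; print(d.sum(), np.argwhere(d).min(0) if d.any() else 0, np.argwhere(d).max(0) if d.any() else 0)
c=cam("scene"); print(proj(c,(.54,.363,.121)),proj(c,(.54,.363,.25))); save(c,"s2.png",(100,100,400,300),2)
print(get_obs()["clock"])
```

```text
99878 [0 0] [419 478]
(np.float64(189.22069146334576), np.float64(220.85733768077162)) (np.float64(184.7291618174595), np.float64(171.24408874821256))
3.6
```

View pics/s2.png

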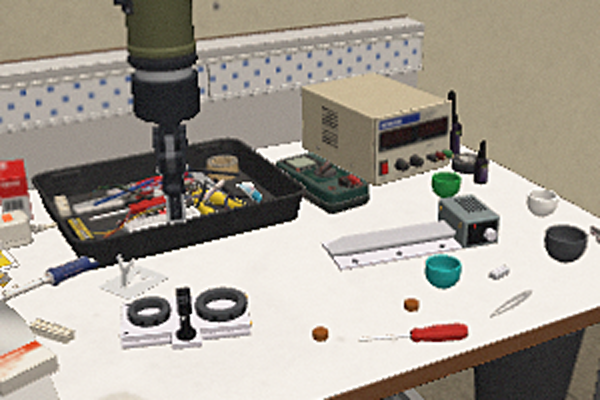

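Run:
```python
from h import *
c=cam("scene"); P=cloud(c); 
m=(np.hypot(P[...,0]-.541,P[...,1]-.363)<.06)&(P[...,2]>.07)&(P[...,2]<.2); Q=P[m]
print(m.sum(),Q.min(0),Q.max(0)); 
for z in (.1,.11,.12,.13,.14,.15,.16): k=abs(Q[:,2]-z)<.005; print(z,k.sum(),Q[k].mean(0) if k.any() else 0)
print(get_obs()["eef_pos"])
```

```text
145 [0.5037671  0.35196329 0.16128901] [0.56241095 0.38237659 0.19974149]
0.1 0 0
0.11 0 0
0.12 0 0
0.13 0 0
0.14 0 0
0.15 0 0
0.16 13 [0.51377295 0.37158136 0.16312331]
[0.54015736 0.36459045 0.12109588]
```

Run:
```python
from h import *
c=cam("scene")
for v in range(196,228,2): print(v,[(c["frame"][v,u].tolist(),round(float(c["range_z"][v,u]),3)) for u in(184,188,192)])
for z in(.121,.14,.16): print(proj(c,(.52,.370,z)))
```

```text
196 [([27, 33, 34], 0.943), ([25, 29, 33], 0.948), ([49, 48, 43], 1.455)]
198 [([34, 37, 40], 0.968), ([27, 30, 30], 0.97), ([72, 80, 98], 1.441)]
200 [([50, 47, 56], 0.969), ([41, 43, 45], 0.972), ([99, 78, 76], 1.428)]
202 [([68, 70, 74], 0.972), ([34, 36, 39], 0.974), ([75, 75, 70], 1.414)]
204 [([91, 96, 95], 0.972), ([36, 35, 39], 0.975), ([195, 191, 185], 1.351)]
206 [([88, 91, 91], 0.983), ([37, 37, 39], 0.98), ([181, 177, 173], 0.986)]
208 [([113, 112, 111], 0.982), ([30, 34, 33], 0.98), ([162, 157, 154], 0.989)]
210 [([149, 147, 146], 0.985), ([144, 143, 141], 0.988), ([91, 89, 87], 1.243)]
212 [([69, 69, 69], 1.23), ([92, 91, 86], 1.242), ([29, 27, 31], 1.253)]
214 [([34, 30, 29], 1.237), ([31, 27, 35], 1.246), ([32, 34, 29], 1.252)]
216 [([25, 29, 26], 1.243), ([36, 37, 33], 1.251), ([29, 26, 35], 1.261)]
218 [([35, 30, 30], 1.245), ([38, 33, 33], 1.258), ([22, 15, 17], 1.265)]
220 [([35, 35, 33], 1.251), ([43, 41, 40], 1.257), ([32, 29, 32], 1.267)]
222 [([36, 35, 34], 1.255), ([35, 34, 33], 1.263), ([18, 14, 21], 1.276)]
224 [([22, 21, 22], 1.26), ([34, 30, 24], 1.267), ([255, 253, 242], 1.274)]
226 [([255, 255, 247], 1.261), ([247, 241, 235], 1.261), ([242, 237, 230], 1.264)]
(np.float64(189.10346316982577), np.float64(224.8341493800114))
(np.float64(188.45349187575965), np.float64(217.7664556197193))
(np.float64(187.75965651993351), np.float64(210.2007653128521))
```

Request:
servo_tool:
  targets: [0.007,-0.004,0.128,0,0,-0.003,40,0.007,-0.004,0.128,0,0,-0.003,40,0.007,-0.004,0.128,0,0,-0.003,40,0.007,-0.004,0.128,0,0,-0.003,40,0.007,-0.004,0.128,0,0,-0.003,40]

```text
clock: 4.12
eef_pos: [0.5389, 0.3698, 0.071]
orientation: [0.802, 0.597, 0.001, -0.0]
ft_force: [-0.1, 1.0, -0.9]
opening: 0.468
grip_force: 0.0
```

Run:
```python
from h import *
from pl import *
c=cam("scene"); save(c,"s3.png",(150,190,230,250),10); print([proj(c,(.54,.3655,z)) for z in(.07,.1)])
chain([(.539,.3665,.023,1.2753)])
```

```text
[(np.float64(189.92296449011664), np.float64(239.26175945306093)), (np.float64(188.93680967736765), np.float64(228.65913790222112))]
at [0.539  0.37   0.0713] yaw 1.2797 tilt [ 0.002   0.0014 -1.    ]
[np.float64(-0.008), np.float64(0.002), np.float64(0.121), 0, 0, np.float64(0.003)] rows>= 2
```

View pics/s3.png

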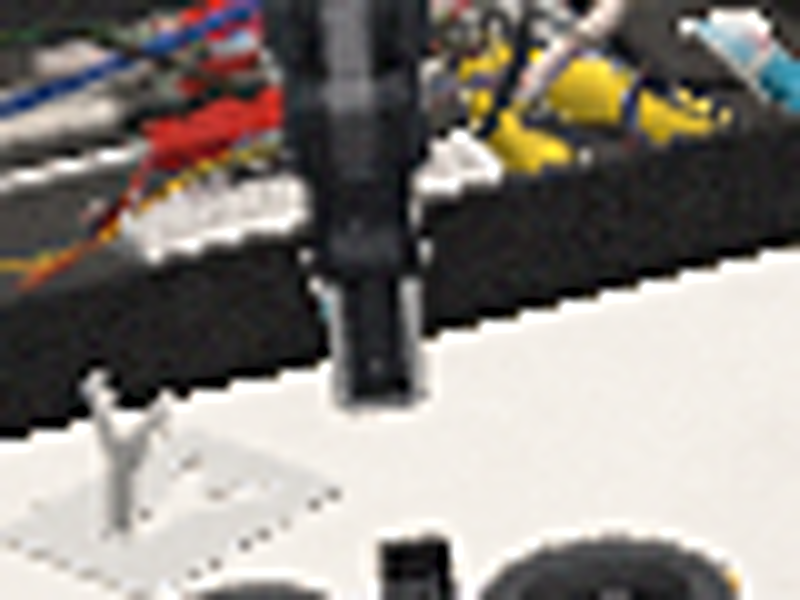

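The fingertip is at crop (375,405), about 25 mm higher than the TCP point projects. The handle is just below at (415,550). I descend and check again there.

Request:
servo_tool:
  targets: [-0.006,0.002,0.06,0,0,0.003,40,-0.006,0.002,0.118,0,0,0.003,40,-0.006,0.002,0.118,0,0,0.003,40,-0.006,0.002,0.118,0,0,0.003,40]

```text
clock: 4.5
eef_pos: [0.5381, 0.3665, 0.0225]
orientation: [0.804, 0.595, -0.0, -0.0]
ft_force: [-0.3, 0.3, -0.2]
opening: 0.467
grip_force: 0.0
```

Run:
```python
from h import *
from pl import *
c=cam("scene"); save(c,"s4.png",(150,210,230,270),10)
print(get_obs()["ft_force"]); chain([(.539,.3665,.023,1.2753)])
```

```text
[0.55461843 0.48833115 0.58670994]
at [0.5388 0.3673 0.0237] yaw 1.2751 tilt [ 1.1e-03  9.0e-04 -1.0e+00]
[np.float64(-0.002), np.float64(0.001), np.float64(0.002), 0, 0, np.float64(-0.0)] rows>= 1
```

View pics/s4.png

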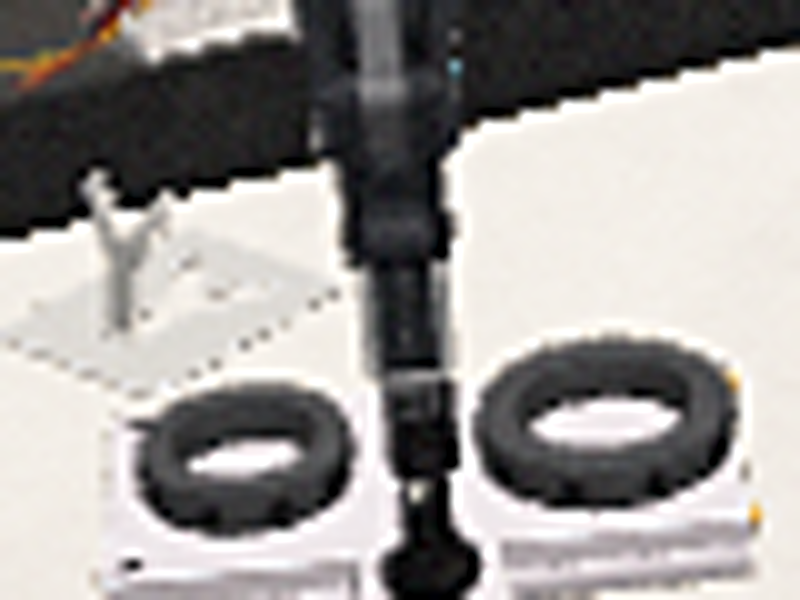

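The tip is at crop (415,378) with much of the handle still visible below it, to (420,475). I close, see whether it bites, and check how far the tips come forward.

Request:
servo_tool:
  targets: [0,0,0,0,0,0,8,0,0,0,0,0,0,8,0,0,0,0,0,0,8,0,0,0,0,0,0,8,0,0,0,0,0,0,8,0,0,0,0,0,0,8,0,0,0,0,0,0,8]

```text
clock: 5.13
eef_pos: [0.5383, 0.3667, 0.0223]
orientation: [0.804, 0.595, 0.0, 0.0]
ft_force: [0.2, -0.4, -0.1]
opening: 0.091
grip_force: 0.0
```

Run:
```python
from h import *
from pl import *
c=cam("scene"); save(c,"s5.png",(150,210,230,270),10)
o=get_obs(); print(o["ft_force"],o["wrist_torque"],o["opening"]); chain([(.539,.3665,.023,1.2753)])
```

```text
[ 0.64751021 -0.21863103 -0.30130968] [ 0.03879733 -0.00331823 -0.0137336 ] 0.0915960880793524
at [0.5382 0.3666 0.0222] yaw 1.2751 tilt [-1.e-04 -2.e-04 -1.e+00]
[np.float64(0.0), np.float64(0.002), np.float64(-0.002), 0, 0, np.float64(-0.0)] rows>= 1
```

View pics/s5.png

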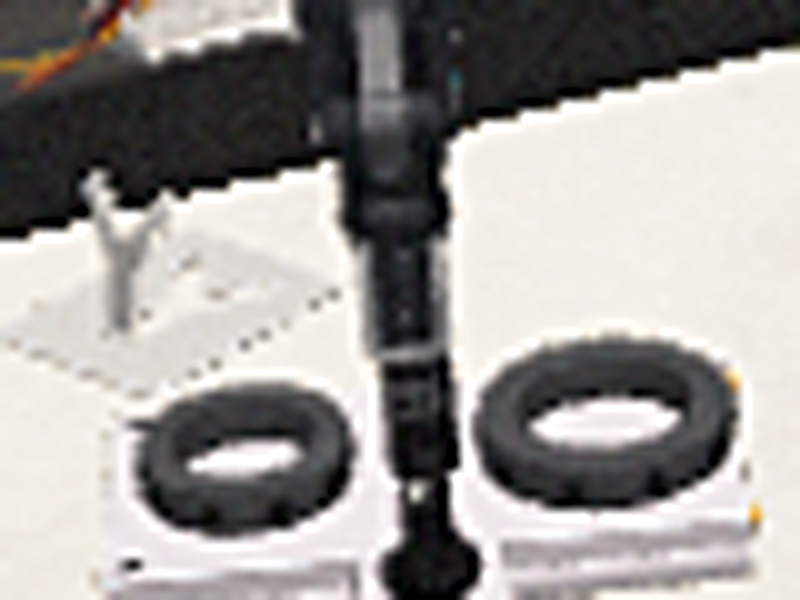

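The fingers closed to 8 mm with nothing between them. The tip is at crop (410,352), right at the handle top, so they are above the handle. I measure the fingertip in depth from both cameras.

Run:
```python
from h import *
c=cam("scene")
for v in (232,238,242,244,245,246,248,250,253,256): print(v,[pd(c,u,v).round(3).tolist() for u in(189,191,193)])
t=cam("top"); P=cloud(t); m=(np.hypot(P[...,0]-.538,P[...,1]-.366)<.1)&(P[...,2]>.07); Q=P[m]; print(m.sum()); 
for z in np.arange(.07,.3,.03):
    k=(Q[:,2]>=z)&(Q[:,2]<z+.03); print(z.round(2),k.sum(),Q[k].min(0).round(3) if k.any() else 0,Q[k].max(0).round(3) if k.any() else 0)
```

```text
232 [[0.502, 0.377, 0.112], [0.5, 0.373, 0.112], [0.497, 0.369, 0.112]]
238 [[0.521, 0.373, 0.085], [0.522, 0.368, 0.083], [0.524, 0.362, 0.08]]
242 [[0.52, 0.374, 0.075], [0.518, 0.37, 0.075], [0.516, 0.365, 0.074]]
244 [[0.521, 0.374, 0.069], [0.522, 0.369, 0.066], [0.525, 0.363, 0.063]]
245 [[0.531, 0.372, 0.06], [0.526, 0.368, 0.061], [0.524, 0.364, 0.061]]
246 [[0.534, 0.371, 0.055], [0.534, 0.366, 0.054], [0.533, 0.361, 0.053]]
248 [[0.535, 0.371, 0.049], [0.533, 0.367, 0.049], [0.529, 0.363, 0.049]]
250 [[0.533, 0.372, 0.045], [0.533, 0.367, 0.043], [0.532, 0.363, 0.042]]
253 [[0.536, 0.372, 0.034], [0.532, 0.368, 0.035], [0.532, 0.363, 0.034]]
256 [[0.537, 0.373, 0.025], [0.493, 0.38, 0.051], [0.489, 0.377, 0.052]]
3188
0.07 0 0 0
0.1 0 0 0
0.13 80 [0.474 0.371 0.131] [0.498 0.397 0.16 ]
0.16 3 [0.491 0.378 0.161] [0.493 0.383 0.162]
0.19 0 0 0
0.22 0 0 0
0.25 0 0 0
0.28 0 0 0
```

The fingertips' true height is about 0.062 against the reported 0.022, with xy in agreement. The tip really is about 38 mm higher than reported. I reopen and descend slowly by 30 mm.

Request:
servo_tool:
  targets: [0,0,0,0,0,0,40,0,0,0,0,0,0,40,0,0,0,0,0,0,40,0,0,0,0,0,0,40,0,0,0.02,0,0,0,40,0,0,0.04,0,0,0,40,0,0,0.055,0,0,0,40,0,0,0.065,0,0,0,40,0,0,0.075,0,0,0,40,0,0,0.075,0,0,0,40]

```text
clock: 6.12
eef_pos: [0.5375, 0.3662, -0.0091]
orientation: [0.804, 0.595, -0.001, -0.0]
ft_force: [-0.5, -0.8, -0.2]
opening: 0.466
grip_force: 0.0
```

Run:
```python
from h import *
from pl import *
c=cam("scene")
for v in (248,250,252,254,256,258,260): print(v,[pd(c,u,v).round(3).tolist() for u in(190,192,194)])
o=get_obs(); print(o["ft_force"],o["opening"]); chain([(.539,.3665,-.01,1.2753)])
```

```text
248 [[0.504, 0.378, 0.067], [0.504, 0.373, 0.066], [0.508, 0.367, 0.062]]
250 [[0.508, 0.377, 0.059], [0.505, 0.373, 0.059], [0.508, 0.367, 0.056]]
252 [[0.505, 0.378, 0.055], [0.503, 0.374, 0.055], [0.504, 0.369, 0.053]]
254 [[0.506, 0.378, 0.049], [0.503, 0.374, 0.05], [0.502, 0.37, 0.049]]
256 [[0.494, 0.382, 0.051], [0.495, 0.377, 0.049], [0.491, 0.373, 0.05]]
258 [[0.487, 0.385, 0.05], [0.484, 0.381, 0.05], [0.49, 0.374, 0.045]]
260 [[0.48, 0.387, 0.049], [0.476, 0.384, 0.051], [0.486, 0.376, 0.043]]
[-0.47170438  0.39439571 -0.56681742] 0.47354326556661674
at [ 0.5378  0.3664 -0.0084] yaw 1.2752 tilt [-1.e-03 -6.e-04 -1.e+00]
[np.float64(0.001), np.float64(0.003), np.float64(0.004), 0, 0, np.float64(-0.0)] rows>= 1
```

Request:
servo_tool:
  targets: [0,0,0.01,0,0,0,40,0,0,0.01,0,0,0,5,0,0,0.01,0,0,0,5,0,0,0.01,0,0,0,5,0,0,0.01,0,0,0,5,0,0,0.01,0,0,0,5,0,0,0.01,0,0,0,5,0,0,0.01,0,0,0,5]

```text
clock: 6.83
eef_pos: [0.5393, 0.3664, -0.0114]
orientation: [0.804, 0.595, 0.001, 0.0]
ft_force: [3.0, -1.2, 1.4]
opening: 0.15
grip_force: 58.8
```

Run:
```python
from h import *
from pl import *
c=cam("scene")
P=cloud(c); P=P[248:258,186:196].reshape(-1,3); k=np.hypot(P[:,0]-.52,P[:,1]-.37)<.012; print(k.sum(),P[k][:,2].min(),P[k].mean(0))
o=get_obs(); print(o["ft_force"],o["opening"]); chain([(.539,.3665,-.01,1.2753)])
```

```text
64 0.027108903494083684 [0.52142734 0.37030252 0.04575352]
[ 4.87308122 -1.54704947  1.40815841] 0.15163592409541574
at [ 0.5393  0.3664 -0.0114] yaw 1.2746 tilt [ 0.0016  0.     -1.    ]
[np.float64(0.0), np.float64(-0.001), np.float64(-0.003), 0, 0, np.float64(-0.0)] rows>= 1
```

Gripped: the opening is 13 mm, and the true tip is about 38 mm above the reported TCP. I lift and carry it to the rail mouth.

Run:
```python
from pl import *
chain([(.5393,.3664,.04,1.2746),(.6305,.2084,.04,1.4235),(.6305,.2084,.006,1.4235)])
```

```text
at [ 0.5393  0.3664 -0.0114] yaw 1.2746 tilt [ 0.0016  0.     -1.    ]
[np.float64(0.0), np.float64(0.0), np.float64(-0.128), 0, 0, np.float64(0.0)] rows>= 2
[np.float64(-0.311), np.float64(0.333), np.float64(0.0), 0, 0, -0.095] rows>= 5
[np.float64(0.0), np.float64(0.0), np.float64(0.085), 0, 0, -0.0] rows>= 1
```

Request:
servo_tool:
  targets: [0,0,-0.03,0,0,0,5,0,0,-0.06,0,0,0,5,0,0,-0.09,0,0,0,5,0,0,-0.128,0,0,0,5,0,0,-0.128,0,0,0,5,0,0,-0.128,0,0,0,5]

```text
clock: 7.38
eef_pos: [0.5389, 0.3676, 0.0412]
orientation: [0.803, 0.595, 0.001, 0.0]
ft_force: [-0.8, 0.9, -7.2]
opening: 0.148
grip_force: 59.4
```

Request:
servo_tool:
  targets: [-0.031,0.033,0,0,0,-0.01,5,-0.073,0.077,0,0,0,-0.022,5,-0.115,0.121,0,0,0,-0.034,5,-0.157,0.165,0,0,0,-0.047,5,-0.199,0.209,0,0,0,-0.06,5,-0.24,0.255,0,0,0,-0.073,5,-0.28,0.299,0,0,0,-0.086,5,-0.311,0.333,0,0,0,-0.095,5,-0.311,0.333,0,0,0,-0.095,5,-0.311,0.333,0,0,0,-0.095,5]

```text
clock: 8.22
eef_pos: [0.6297, 0.2062, 0.0382]
orientation: [0.758, 0.652, -0.001, -0.0]
ft_force: [-0.5, 0.5, -7.3]
opening: 0.15
grip_force: 59.4
```

```bash
cat > car.py <<'E'
from m1 import *
def car(c,big,small,z):
    """ring circles from the depth near predicted world xy; z = carriage origin height"""
    Q=cloud(c).reshape(-1,3); out=[]
    for p in(big,small):
        k=(np.hypot(*(Q[:,:2]-p).T)<.042)&(abs(Q[:,2]-z-.034)<.006); out.append(circ(Q[k,:2])); print(k.sum(),out[-1].round(4),Q[k,2].mean().round(4))
    d=out[1][:2]-out[0][:2]; L=np.linalg.norm(d); print("L",L,"yaw",np.arctan2(d[1],d[0]),"origin",out[0][:2]+d/L*.046)
E
python3 - <<'E'
from car import *
from pl import *
c=cam("top"); save(c,"t2.png",(160,170,300,275),5.7)
d=np.array([.1467,.9892]); o=np.array([.6303,.2069])
car(c,o-.046*d,o+.044*d,.052)
c=cam("scene"); car(c,o-.046*d,o+.044*d,.052)
o=get_obs(); print(o["ft_force"],o["opening"],o["q"].round(2)); chain([(.6305,.2084,.006,1.4235)])
E
```

```text
m1.py:5: RuntimeWarning: Mean of empty slice.
  m=pts.mean(0); s=least_squares(f,[m[0],m[1],.03],loss="soft_l1",f_scale=.002); return s.x
  ret = um.true_divide(
Traceback (most recent call last):
  File "car.py", line 6, in car
    k=(np.hypot(*(Q[:,:2]-p).T)<.042)&(abs(Q[:,2]-z-.034)<.006); out.append(circ(Q[k,:2])); print(k.sum(),out[-1].round(4),Q[k,2].mean().round(4))
                                                                            ~~~~^^^^^^^^^
  File "m1.py", line 5, in circ
    m=pts.mean(0); s=least_squares(f,[m[0],m[1],.03],loss="soft_l1",f_scale=.002); return s.x
                     ~~~~~~~~~~~~~^^^^^^^^^^^^^^^^^^^^^^^^^^^^^^^^^^^^^^^^^^^^^^^
ValueError: Initial guess is outside of provided bounds
```

View pics/t2.png

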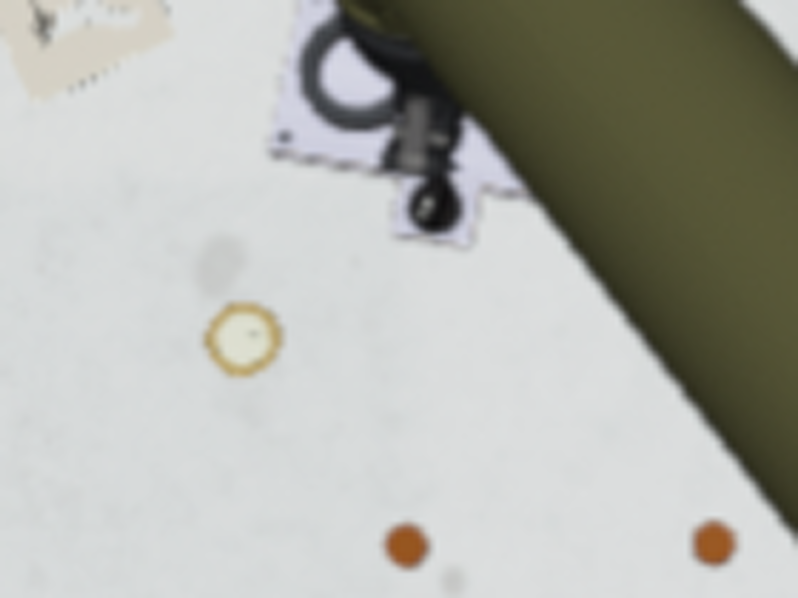

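The arm covers the rail in the top view. Only the small ring (355,75) and knob (435,205) show, so I measure the carriage and the ridge together from the scene camera.

```bash
cat > rel.py <<'E'
from car import *
from pl import *
def run(zc):
    c=cam("scene"); d=np.array([.1467,.9892]); o=np.array([.6303,.2069]); n=np.array([-d[1],d[0]])
    try: car(c,o-.046*d,o+.044*d,zc)
    except Exception as e: print(e)
    Q=cloud(c).reshape(-1,3); m=np.array([.6168,.1159]); s=(Q[:,:2]-m)@d; w=(Q[:,:2]-m)@n
    for a,b in((-.07,-.035),(-.11,-.07),(-.15,-.11),(-.18,-.15)):
        r=(abs(Q[:,2]-.02)<.0035)&(abs(w)<.04)&(s>a)&(s<b)
        if r.sum()>5: print("ridge",r.sum(),"w",np.percentile(w[r],[1,5,50,95,99]).round(4),Q[r,2].mean().round(4))
    # plate top of the carriage
    s=(Q[:,:2]-o)@d; w=(Q[:,:2]-o)@n
    r=(abs(Q[:,2]-zc-.02)<.004)&(abs(w)<.06)&(abs(s)<.1); print("plate",r.sum(),"s",np.percentile(s[r],[1,99]).round(4),"w",np.percentile(w[r&(abs(s)>.03)],[1,99]).round(4),"z",np.median(Q[r,2]))
    A=np.c_[s[r],w[r],np.ones(r.sum())]; print("slopes",np.linalg.lstsq(A,Q[r,2],rcond=None)[0])
    ob=get_obs(); print(ob["ft_force"],ob["opening"],ob["q"].round(2))
E
python3 -c "
from rel import *
run(.051); chain([(.6305,.2084,.006,1.4235)])"
```

```text
165 [0.6166 0.1627 0.0276] 0.084
145 [0.6302 0.251  0.0231] 0.084
L 0.0893198725201023 yaw 1.4186207994477869 origin [0.62360171 0.20817227]
ridge 82 w [-0.0229 -0.0202  0.0027  0.021   0.0219] 0.0212
ridge 96 w [-0.0209 -0.018   0.0047  0.0216  0.0232] 0.0214
ridge 93 w [-0.0219 -0.0196  0.0033  0.0219  0.0233] 0.0213
ridge 68 w [-0.0233 -0.0193  0.0025  0.0209  0.0227] 0.0214
plate 379 s [-0.0765  0.0783] w [-0.032  0.046] z 0.07142716472367096
slopes [-0.00327651 -0.01357302  0.07174343]
[-0.94829648  1.22230396 -6.74232941] 0.14828461081834843 [ 0.18  0.57 -0.73  1.57  0.4   1.16 -0.78]
at [0.6282 0.2098 0.0388] yaw 1.4249 tilt [-1.8e-03  7.0e-04 -1.0e+00]
[np.float64(-0.003), np.float64(0.006), np.float64(0.082), 0, 0, np.float64(0.001)] rows>= 1
```

Request:
servo_tool:
  targets: [0,0.008,0.02,0,0,-0.002,5,0,0.015,0.04,0,0,-0.003,5,0,0.015,0.06,0,0,-0.003,5,0,0.015,0.08,0,0,-0.003,5,0,0.015,0.1,0,0,-0.003,5,0,0.015,0.1,0,0,-0.003,5,0,0.015,0.1,0,0,-0.003,5]

```text
clock: 8.9
eef_pos: [0.6345, 0.2078, -0.0016]
orientation: [0.755, 0.655, -0.001, -0.0]
ft_force: [-0.7, -0.5, -6.4]
opening: 0.152
grip_force: 59.3
```

```bash
python3 -c "
from rel import *
run(.011); chain([(.6305,.2084,.006,1.4235)])"
```

```text
165 [0.6225 0.162  0.0279] 0.044
149 [0.6358 0.2495 0.0236] 0.0438
L 0.08844933555236616 yaw 1.419843988403474 origin [0.6293995  0.20751403]
ridge 82 w [-0.0247 -0.0202  0.003   0.0215  0.0226] 0.0214
ridge 95 w [-0.0227 -0.0205  0.0035  0.0212  0.0237] 0.0212
ridge 87 w [-0.0223 -0.021   0.0034  0.0217  0.023 ] 0.0214
ridge 66 w [-0.0256 -0.0198  0.0016  0.0204  0.0221] 0.0214
plate 401 s [-0.0774  0.0792] w [-0.0368  0.0417] z 0.031290072408297995
slopes [-0.00312822 -0.00990779  0.03142924]
[ 0.03390897  0.23370279 -6.52809376] 0.15019453912456537 [ 0.16  0.62 -0.7   1.58  0.43  1.1  -0.79]
at [ 0.6352  0.2081 -0.0008] yaw 1.4293 tilt [-5.e-04 -0.e+00 -1.e+00]
[np.float64(-0.001), np.float64(-0.012), np.float64(-0.017), 0, 0, np.float64(0.004)] rows>= 1
```

Request:
servo_tool:
  targets: [0,0.003,0,0,0,0,5,-0.015,0.003,0,0,0,0,5,-0.03,0.003,0,0,0,0,5,-0.045,0.003,0,0,0,0,5,-0.06,0.002,0,0,0,0,5,-0.075,0.002,0,0,0,0,5,-0.09,0.002,0,0,0,0,5,-0.105,0.002,0,0,0,0,5,-0.12,0.002,0,0,0,0,5,-0.12,0.002,0,0,0,0,5]

```text
clock: 9.78
eef_pos: [0.6271, 0.1604, -0.0014]
orientation: [0.756, 0.655, -0.001, -0.002]
ft_force: [-3.7, 3.3, -9.2]
opening: 0.152
grip_force: 59.2
```

Run:
```python
from car import *
ob=get_obs(); print(ob["eef_pos"],ob["ft_force"],ob["wrist_torque"],ob["opening"])
d=np.array([.1467,.9892]); o=np.array([.6303,.2069])-.048*d; c=cam("scene"); car(c,o-.046*d,o+.044*d,.0105); print(o)
```

```text
[ 0.6270824   0.16043035 -0.00144243] [-3.73810167  3.26559609 -9.18539578] [ 0.80355827  0.88762271 -0.36922665] 0.15226023221192117
155 [0.6147 0.1146 0.0272] 0.0439
143 [0.6288 0.2024 0.0236] 0.044
L 0.08887772382073018 yaw 1.4113432013659726 origin [0.62198706 0.16004763]
[0.6232584 0.1594184]
```

Request:
servo_tool:
  targets: [-0.02,-0.001,0,0,0,0,5,-0.04,-0.002,0,0,0,0,5,-0.06,-0.002,0,0,0,0,5,-0.08,-0.003,0,0,0,0,5,-0.1,-0.003,0,0,0,0,5,-0.12,-0.003,0,0,0,0,5,-0.14,-0.003,0,0,0,0,5,-0.16,-0.003,0,0,0,0,5,-0.18,-0.003,0,0,0,0,5,-0.2,-0.003,0,0,0,0,5]

```text
clock: 10.67
eef_pos: [0.6144, 0.0825, -0.0014]
orientation: [0.755, 0.656, -0.001, -0.002]
ft_force: [-3.6, 4.7, -9.9]
opening: 0.153
grip_force: 59.1
```

Run:
```python
from car import *
ob=get_obs(); print(ob["eef_pos"],ob["ft_force"],ob["wrist_torque"],ob["opening"])
d=np.array([.1467,.9892]); o=np.array([.6303,.2069])-.128*d; c=cam("scene"); car(c,o-.046*d,o+.044*d,.0105); print(o)
```

```text
[ 0.61438462  0.0824504  -0.00143153] [-3.60363616  4.73030747 -9.86072391] [ 1.08794261  0.91622896 -0.12598641] 0.15331941402010904
144 [0.6025 0.0368 0.0272] 0.0437
143 [0.6158 0.1242 0.0236] 0.0438
L 0.08842123201474698 yaw 1.4198019506654262 origin [0.60945042 0.08226091]
[0.6115224 0.0802824]
```

Request:
servo_tool:
  targets: [-0.025,0,0,0,0,0,5,-0.05,-0.001,0,0,0,0,5,-0.075,-0.001,0,0,0,0,5,-0.1,-0.001,0,0,0,0,5,-0.125,-0.001,0,0,0,0,5,-0.15,-0.002,0,0,0,0,5,-0.165,-0.002,0,0,0,0,5,-0.18,-0.002,0,0,0,0,5,-0.19,-0.002,0,0,0,0,5,-0.195,-0.002,0,0,0,0,5]

```text
clock: 11.55
eef_pos: [0.6027, 0.0044, -0.0015]
orientation: [0.755, 0.655, -0.001, -0.002]
ft_force: [-4.7, 4.8, -8.6]
opening: 0.154
grip_force: 62.7
```

Request:
servo_tool:
  targets: [-0.003,0,0,0,0,0,5,-0.006,0,0,0,0,0,5,-0.009,0,0,0,0,0,5,-0.012,0,0,0,0,0,5,-0.015,0,0,0,0,0,5]

```text
clock: 11.97
eef_pos: [0.6022, 0.001, -0.0014]
orientation: [0.755, 0.656, -0.0, -0.002]
ft_force: [-3.5, 8.0, -10.0]
opening: 0.149
grip_force: 62.6
```

Run:
```python
from car import *
ob=get_obs(); print(ob["eef_pos"],ob["ft_force"],ob["wrist_torque"],ob["opening"])
d=np.array([.1467,.9892]); o=np.array([.6024,.0190])-.021*d; c=cam("scene"); car(c,o-.046*d,o+.044*d,.0105); print(o)
```

```text
[ 0.60218977  0.00104666 -0.0013628 ] [ -3.52809251   7.95932918 -10.00735538] [ 1.91636581  0.8014934  -0.15241228] 0.14914857228222325
161 [ 0.5897 -0.0476  0.0288] 0.0443
143 [0.6032 0.0428 0.0236] 0.044
L 0.09138081333383175 yaw 1.422505391867747 origin [ 0.59652644 -0.00205699]
[ 0.5993193 -0.0017732]
```

Request:
servo_tool:
  targets: [-0.003,0,0,0,0,0,5,-0.006,0,0.001,0,0,0,5,-0.009,0,0.002,0,0,0,5,-0.009,0,0.002,0,0,0,5]

```text
clock: 12.35
eef_pos: [0.6022, 0.0011, -0.0013]
orientation: [0.754, 0.657, 0.001, -0.003]
ft_force: [-4.2, 12.1, -7.4]
opening: 0.147
grip_force: 63.2
```

It is stopped at the box: the y force rises to 12 N with no movement. I release, go up and over to the knob.

Request:
servo_tool:
  targets: [0,0,0,0,0,0,40,0,0,0,0,0,0,40,0,0,0,0,0,0,40,0,0,0,0,0,0,40,0,0,-0.05,0,0,0,40,0,0,-0.1,0,0,0,40,0,0,-0.2,0,0,0,40,0,0,-0.2,0,0,0,40]

```text
clock: 13.02
eef_pos: [0.6093, -0.0057, 0.0866]
orientation: [0.756, 0.655, 0.004, 0.005]
ft_force: [1.7, 0.0, 0.9]
opening: 0.468
grip_force: 0.0
```

Run:
```python
from car import *
from pl import *
d=np.array([.1467,.9892]); o=np.array([.5993,-.0018]); c=cam("scene"); car(c,o-.046*d,o+.044*d,.0105); print(o)
Q=cloud(c).reshape(-1,3); k=(np.hypot(Q[:,0]-.547,Q[:,1]-.006)<.03)&(abs(Q[:,2]-.058)<.004); print("knob top",k.sum(),Q[k].mean(0))
k=(np.hypot(*(Q[:,:2]-o).T)<.02)&(abs(Q[:,2]-.064)<.003); print("handle top",k.sum(),Q[k].mean(0))
print(get_obs()["ft_force"])
chain([(.5486,.0075,.08,2.2),(.5486,.0075,.08,2.894),(.5486,.0075,.003,2.894)])
```

```text
174 [ 0.5901 -0.047   0.0299] 0.0443
121 [0.6033 0.0438 0.0232] 0.0431
L 0.09175887102983164 yaw 1.4255572419926505 origin [ 0.59671608 -0.00151069]
[ 0.5993 -0.0018]
knob top 22 [0.54420846 0.00936255 0.05891536]
handle top 19 [0.59799567 0.00259471 0.06357212]
[ 1.98120353 -0.24515182 -0.34005428]
at [ 0.608  -0.0059  0.0839] yaw 1.4281 tilt [ 0.01   -0.0017 -0.9999]
[np.float64(0.012), np.float64(-0.152), np.float64(0.01), 0, 0, np.float64(-0.491)] rows>= 7
[np.float64(0.0), np.float64(0.0), np.float64(0.0), 0, 0, -0.442] rows>= 6
[np.float64(0.0), np.float64(0.0), np.float64(0.192), 0, 0, -0.0] rows>= 2
```

Request:
servo_tool:
  targets: [0.012,-0.152,0.01,0,0,-0.491,40,0.012,-0.152,0.01,0,0,-0.491,40,0.012,-0.152,0.01,0,0,-0.491,40,0.012,-0.152,0.01,0,0,-0.491,40,0.012,-0.152,0.01,0,0,-0.491,40,0.012,-0.152,0.01,0,0,-0.491,40,0.012,-0.152,0.01,0,0,-0.491,40,0.012,-0.152,0.01,0,0,-0.491,40,0.012,-0.152,0.01,0,0,-0.491,40]

```text
clock: 13.82
eef_pos: [0.5442, 0.0076, 0.0746]
orientation: [0.455, 0.891, -0.0, 0.0]
ft_force: [0.0, -0.1, -0.3]
opening: 0.467
grip_force: 0.0
```

Request:
servo_tool:
  targets: [0,0,0,0,0,-0.442,40,0,0,0,0,0,-0.442,40,0,0,0,0,0,-0.442,40,0,0,0,0,0,-0.442,40,0,0,0,0,0,-0.442,40,0,0,0,0,0,-0.442,40,0,0,0,0,0,-0.442,40,0,0,0,0,0,-0.442,40]

```text
clock: 14.48
eef_pos: [0.5442, 0.0079, 0.0746]
orientation: [0.125, 0.992, -0.0, -0.0]
ft_force: [-0.5, 0.4, 0.0]
opening: 0.473
grip_force: 0.0
```

Run:
```python
from pl import *
from h import *
chain([(.5486,.0075,.003,2.894)])
M=start()[2]; Rd=np.array([[np.cos(2.894),np.sin(2.894),0],[np.sin(2.894),-np.cos(2.894),0],[0,0,-1]]); print(R.from_matrix(M.T@Rd).as_rotvec()/(np.pi/2),get_obs()["q"].round(2))
```

```text
at [0.5442 0.0079 0.0746] yaw 2.8908 tilt [-2.e-04 -1.e-04 -1.e+00]
[np.float64(-0.011), np.float64(0.002), np.float64(0.179), 0, 0, np.float64(-0.002)] rows>= 2
[-6.54004489e-05 -9.39115688e-05 -2.00625369e-03] [ 0.83  0.36 -1.04  1.83  0.34  1.14  0.99]
```

Request:
servo_tool:
  targets: [-0.011,0.002,0.06,0,0,0,40,-0.011,0.002,0.12,0,0,0,40,-0.011,0.002,0.15,0,0,0,40,-0.011,0.002,0.178,0,0,0,40,-0.011,0.002,0.178,0,0,0,40,-0.011,0.002,0.178,0,0,0,40]

```text
clock: 14.98
eef_pos: [0.5486, 0.0081, 0.0035]
orientation: [0.123, 0.992, 0.0, -0.0]
ft_force: [0.2, 0.4, -0.1]
opening: 0.467
grip_force: 0.0
```

Request:
servo_tool:
  targets: [0,0,0,0,0,0,2,0,0,0,0,0,0,2,0,0,0,0,0,0,2,0,0,0,0,0,0,2,0,0,0,0,0,0,2,0,0,0,0,0,0,2,0,0,0,0,0,0,2,0,0,0,0,0,0,2]

```text
clock: 15.65
eef_pos: [0.5495, 0.0076, 0.0047]
orientation: [0.123, 0.992, -0.0, 0.001]
ft_force: [-1.3, -0.9, 6.2]
opening: 0.097
grip_force: 60.9
```

Request:
servo_tool:
  targets: [0,0,-0.002,0,0,0.06,2,0,0,-0.002,0,0,0.12,2,0,0,-0.002,0,0,0.18,2,0,0,-0.002,0,0,0.24,2,0,0,-0.002,0,0,0.3,2,0,0,-0.002,0,0,0.36,2,0,0,-0.002,0,0,0.42,2,0,0,-0.002,0,0,0.48,2,0,0,-0.002,0,0,0.54,2,0,0,-0.002,0,0,0.6,2]

```text
clock: 16.48
eef_pos: [0.5469, 0.0078, 0.0047]
orientation: [0.562, 0.827, -0.001, -0.001]
ft_force: [-6.4, 0.5, 7.7]
opening: 0.101
grip_force: 61.2
```

Request:
servo_tool:
  targets: [0,0,0,0,0,0.05,2,0,0,0,0,0,0.1,2,0,0,0,0,0,0.14,2,0,0,0,0,0,0.18,2,0,0,0,0,0,0.21,2,0,0,0,0,0,0.22,2,0,0,0,0,0,0.22,2]

```text
clock: 17.07
eef_pos: [0.546, 0.0074, 0.0047]
orientation: [0.694, 0.72, -0.003, -0.001]
ft_force: [-8.2, -1.6, 10.2]
opening: 0.097
grip_force: 61.6
```

Run:
```python
from pl import *
from h import *
o=get_obs(); print(o["ft_force"],o["wrist_torque"],o["opening"]); p,y,M=start(); print(p,y,"knob ~",1.4235+np.pi/2-y,M[:,2])
```

```text
[-8.1592304  -1.58883872 10.18301181] [-0.2883042   1.81257642  0.17268606] 0.09670368776146705
[0.54597132 0.00736845 0.00473829] 1.6066393574392042 knob ~ 1.3876569693556922 [-0.00527487 -0.00221374 -0.99998364]
```

Request:
servo_tool:
  targets: [0,0,0,0,0,0,40,0,0,0,0,0,0,40,0,0,0,0,0,0,40,0,0,-0.05,0,0,0,40,0,0,-0.15,0,0,0,60,0,0,-0.25,0,0,0,85,0,0,-0.25,0,0,0,85]

```text
clock: 17.65
eef_pos: [0.5544, 0.0086, 0.112]
orientation: [0.694, 0.72, 0.004, 0.005]
ft_force: [1.4, 0.6, 1.0]
opening: 0.87
grip_force: 0.0
```

Run:
```python
from car import *
from pl import *
c=cam("scene"); Q=cloud(c).reshape(-1,3)
k=(np.hypot(Q[:,0]-.544,Q[:,1]-.009)<.022)&(Q[:,2]>.05)&(Q[:,2]<.064); q=Q[k]; print(k.sum(),q.mean(0),q.min(0),q.max(0))
u,s,vt=np.linalg.svd(q[:,:2]-q[:,:2].mean(0)); print(s,np.arctan2(vt[0,1],vt[0,0]))
print("expected bar yaw at 1.3:",1.4235-np.pi/2-1.3)
save(c,"s6.png",(280,185,400,275),6.6); chain([]);
```

```text
42 [0.54154843 0.00983966 0.05655644] [ 0.53569528 -0.00410183  0.05015556] [0.54963995 0.02187664 0.06187571]
[0.05360906 0.0233388 ] -1.5008320601893974
expected bar yaw at 1.3: -1.4472963267948966
at [0.5526 0.0081 0.1089] yaw 1.6064 tilt [ 9.4e-03 -9.0e-04 -1.0e+00]
```

View pics/s6.png

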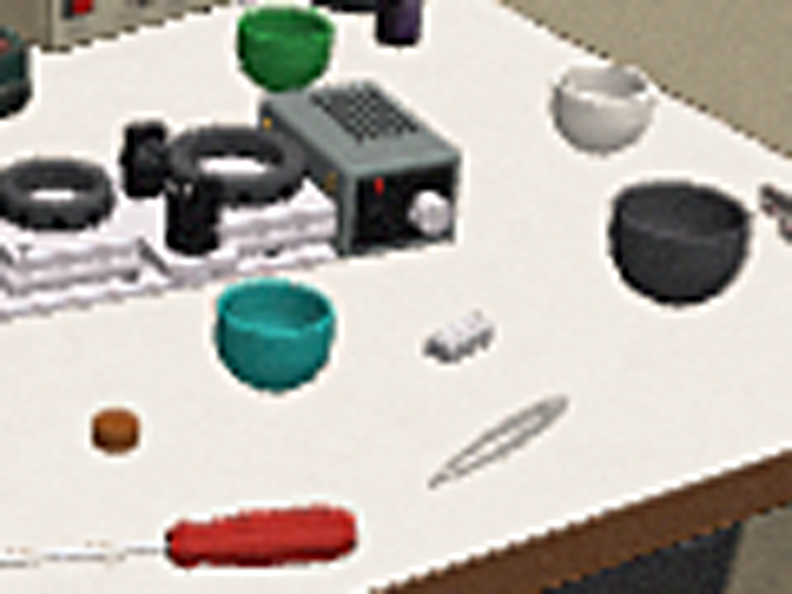

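The carriage butts the box, and the knob bar at (195,215) now lies along the rail. The crucible (680,240), white cup (603,105) and bar (460,337) are still in place. Next is the crucible.

Run:
```python
from car import *
from pl import *
for n in("scene","top"):
    c=cam(n); Q=cloud(c).reshape(-1,3)
    for nm,p,z in(("cruc",(.4444,-.185),.0446),("cup",(.5833,-.258),.0374)):
        k=(np.hypot(*(Q[:,:2]-p).T)<.045)&(abs(Q[:,2]-z)<.004); print(n,nm,k.sum(),circ(Q[k,:2]).round(4))
chain([(.49,-.09,.11,1.4235),(.4455,-.184,.07,1.4235),(.4455,-.184,-.022,1.4235)])
```

```text
scene cruc 99 [ 0.4432 -0.1852  0.0292]
scene cup 64 [ 0.5819 -0.2605  0.023 ]
top cruc 33 [ 0.444  -0.1842  0.0302]
top cup 84 [ 0.5835 -0.2584  0.0227]
at [0.549  0.0075 0.1045] yaw 1.6063 tilt [ 1.2e-03 -5.0e-04 -1.0e+00]
[np.float64(-0.238), np.float64(-0.156), np.float64(-0.014), 0, 0, np.float64(0.116)] rows>= 3
[np.float64(-0.249), np.float64(-0.076), np.float64(0.1), 0, 0, -0.0] rows>= 3
[np.float64(0.0), np.float64(0.0), np.float64(0.23), 0, 0, -0.0] rows>= 3
```

Request:
servo_tool:
  targets: [-0.238,-0.156,-0.014,0,0,0.116,85,-0.238,-0.156,-0.014,0,0,0.116,85,-0.238,-0.156,-0.014,0,0,0.116,85,-0.238,-0.156,-0.014,0,0,0.116,85,-0.238,-0.156,-0.014,0,0,0.116,85,-0.238,-0.156,-0.014,0,0,0.116,85]

```text
clock: 18.3
eef_pos: [0.4892, -0.089, 0.1088]
orientation: [0.757, 0.654, -0.0, -0.001]
ft_force: [0.0, 0.3, -0.0]
opening: 0.993
grip_force: 0.0
```

Request:
servo_tool:
  targets: [-0.249,-0.076,0.05,0,0,0,85,-0.249,-0.076,0.05,0,0,0,85,-0.249,-0.076,0.05,0,0,0,85,-0.249,-0.076,0.05,0,0,0,85,-0.249,-0.076,0.05,0,0,0,85,-0.249,-0.076,0.05,0,0,0,85]

```text
clock: 18.8
eef_pos: [0.4461, -0.1815, 0.0896]
orientation: [0.756, 0.655, 0.001, -0.0]
ft_force: [-0.2, 0.2, 0.0]
opening: 0.996
grip_force: 0.0
```

Run:
```python
from car import *
from pl import *
c=cam("scene"); Q=cloud(c).reshape(-1,3); k=(np.hypot(Q[:,0]-.444,Q[:,1]+.184)<.075)&(Q[:,2]>.07)&(Q[:,2]<.21); q=Q[k]; print(k.sum())
for z in np.arange(.1,.2,.01):
    m=abs(q[:,2]-z)<.005
    if m.any(): print(z.round(2),m.sum(),q[m].min(0).round(3),q[m].max(0).round(3))
chain([(.4455,-.184,-.022,1.4235)]); print(get_obs()["q"].round(2))
```

```text
468
0.14 18 [ 0.395 -0.198  0.14 ] [ 0.49  -0.164  0.145]
0.15 47 [ 0.387 -0.201  0.145] [ 0.493 -0.164  0.155]
0.16 55 [ 0.386 -0.2    0.155] [ 0.505 -0.163  0.165]
0.17 53 [ 0.387 -0.199  0.165] [ 0.499 -0.163  0.175]
0.18 51 [ 0.388 -0.203  0.175] [ 0.495 -0.162  0.185]
0.19 80 [ 0.369 -0.204  0.185] [ 0.514 -0.159  0.195]
at [ 0.4463 -0.1814  0.0899] yaw 1.4281 tilt [ 5.e-04  1.e-03 -1.e+00]
[np.float64(-0.007), np.float64(-0.001), np.float64(0.28), 0, 0, np.float64(0.003)] rows>= 3
[ 0.92  0.08 -0.6   1.97  0.05  1.11  0.15]
```

Request:
servo_tool:
  targets: [-0.007,-0.001,0.08,0,0,0.003,85,-0.007,-0.001,0.16,0,0,0.003,85,-0.007,-0.001,0.23,0,0,0.003,85,-0.007,-0.001,0.292,0,0,0.003,85,-0.007,-0.001,0.292,0,0,0.003,85,-0.007,-0.001,0.292,0,0,0.003,85]

```text
clock: 19.35
eef_pos: [0.4443, -0.1842, -0.0274]
orientation: [0.757, 0.653, 0.0, -0.001]
ft_force: [-0.8, 0.0, 0.8]
opening: 0.993
grip_force: 0.0
```

Request:
servo_tool:
  targets: [0,0,0,0,0,0,50,0,0,0,0,0,0,50,0,0,0,0,0,0,50,0,0,0,0,0,0,50,0,0,0,0,0,0,50,0,0,0,0,0,0,50]

```text
clock: 19.85
eef_pos: [0.4465, -0.1869, -0.0244]
orientation: [0.758, 0.652, 0.001, 0.002]
ft_force: [-0.7, 1.5, 5.9]
opening: 0.716
grip_force: 63.7
```

Run:
```python
from pl import *
p,y,M=start(); print(p,y)
chain([(.4455,-.185,.07,1.4235),(.593,-.0465,.07,1.4235),(.593,-.0465,.035,1.4235)],p,y)
```

```text
[ 0.4465132  -0.18691865 -0.02442562] 1.4198501159401944
[np.float64(0.004), np.float64(-0.003), np.float64(-0.236), 0, 0, np.float64(-0.002)] rows>= 3
[np.float64(0.397), np.float64(0.314), np.float64(0.0), 0, 0, -0.0] rows>= 5
[np.float64(0.0), np.float64(0.0), np.float64(0.088), 0, 0, -0.0] rows>= 1
```

Request:
servo_tool:
  targets: [0,0,-0.05,0,0,0,50,0,0,-0.11,0,0,0,50,0,0,-0.17,0,0,0,50,0,0,-0.236,0,0,0,50,0,0,-0.236,0,0,0,50]

```text
clock: 20.27
eef_pos: [0.4484, -0.1881, 0.0735]
orientation: [0.758, 0.652, 0.001, 0.005]
ft_force: [2.0, -0.8, -1.5]
opening: 0.712
grip_force: 65.9
```

Request:
servo_tool:
  targets: [0.05,0.04,0,0,0,0,50,0.1,0.08,0,0,0,0,50,0.15,0.12,0,0,0,0,50,0.2,0.16,0,0,0,0,50,0.25,0.2,0,0,0,0,50,0.3,0.24,0,0,0,0,50,0.35,0.28,0,0,0,0,50,0.397,0.314,0,0,0,0,50,0.397,0.314,0,0,0,0,50,0.397,0.314,0,0,0,0,50]

```text
clock: 21.1
eef_pos: [0.5928, -0.0464, 0.0675]
orientation: [0.757, 0.653, 0.0, -0.0]
ft_force: [-0.1, -0.4, -2.4]
opening: 0.711
grip_force: 65.9
```

```bash
cat > rim.py <<'E'
from car import *
from pl import *
def look(zrim,rr,ring=(.591,-.0473),ringz=.043):
    c=cam("scene"); Q=cloud(c).reshape(-1,3)
    k=(np.hypot(*(Q[:,:2]-ring).T)<.045)&(abs(Q[:,2]-zrim)<.005); print("rim",k.sum(),circ(Q[k,:2]).round(4) if k.sum()>5 else 0)
    near=np.hypot(*(Q[:,:2]-ring).T)<.045
    print("hist z",np.histogram(Q[near,2],bins=np.arange(.02,.2,.01))[0])
    k=near&(abs(Q[:,2]-ringz)<.004); print("ring",k.sum(),circ(Q[k,:2]).round(4))
    o=get_obs(); print(o["ft_force"],o["opening"]); return c,Q
E
python3 - <<'E'
from rim import *
c,Q=look(.14,.031); save(c,"s7.png",(290,150,390,225),8); chain([(.593,-.0465,.035,1.4235)])
E
```

```text
rim 79 [ 0.5854 -0.0522  0.036 ]
hist z [ 62 120 162  15   4   0   0   2  26  53  90 102  47  37  33  36  44]
ring 155 [ 0.5873 -0.0455  0.0287]
[ 0.3313136   0.18721128 -2.39686762] 0.7120630793196505
at [ 0.592  -0.0481  0.0673] yaw 1.4206 tilt [-7.e-04 -3.e-04 -1.e+00]
[np.float64(0.004), np.float64(0.002), np.float64(0.081), 0, 0, np.float64(-0.002)] rows>= 1
```

View pics/s7.png

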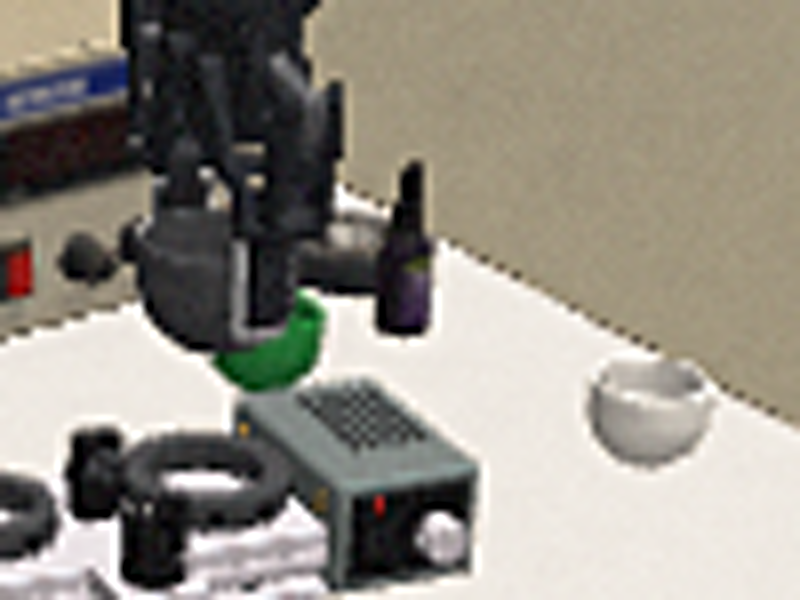

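The crucible is held upright with its bottom at crop (212,345), above the ring centre at (208,465). I lower it.

Request:
servo_tool:
  targets: [0,0.003,0.04,0,0,0,50,0,0.003,0.08,0,0,0,50,0,0.003,0.11,0,0,0,50,0,0.003,0.13,0,0,0,50,0,0.003,0.13,0,0,0,50]

```text
clock: 21.57
eef_pos: [0.5919, -0.0494, 0.0138]
orientation: [0.759, 0.651, -0.001, -0.001]
ft_force: [0.2, 0.3, -2.1]
opening: 0.714
grip_force: 65.9
```

Request:
servo_tool:
  targets: [0,0,0.004,0,0,0,50,0,0,0.008,0,0,0,50,0,0,0.01,0,0,0,50,0,0,0.01,0,0,0,50]

```text
clock: 21.9
eef_pos: [0.594, -0.0485, 0.0122]
orientation: [0.758, 0.652, 0.0, 0.0]
ft_force: [-1.0, 0.8, -1.6]
opening: 0.713
grip_force: 66.1
```

Run:
```python
from rim import *
c,Q=look(.079,.031); save(c,"s8.png",(290,170,370,230),10); chain([(.593,-.048,.008,1.4235)])
```

```text
rim 98 [ 0.5857 -0.0539  0.0346]
hist z [ 47  87 113  43  76  90  72  37  35  21  40  38  39  59  49  34  84]
ring 100 [ 0.5922 -0.0485  0.0322]
[-0.1231472   0.6271926  -2.05796734] 0.7123301476941772
at [ 0.594  -0.0485  0.0122] yaw 1.4197 tilt [ 1.e-03 -3.e-04 -1.e+00]
[np.float64(0.001), np.float64(-0.003), np.float64(0.01), 0, 0, np.float64(-0.002)] rows>= 1
```

View pics/s8.png

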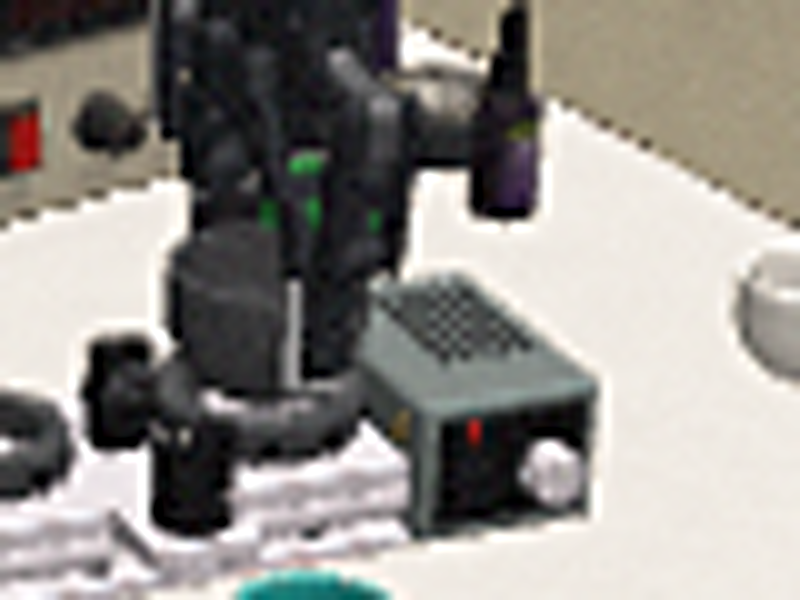

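The crucible is just above the ring and centred in it (left edges at 175 and 165). I creep down to contact.

Request:
servo_tool:
  targets: [0,0,0.004,0,0,0,50,0,0,0.008,0,0,0,50,0,0,0.012,0,0,0,50,0,0,0.012,0,0,0,50]

```text
clock: 22.28
eef_pos: [0.5946, -0.0472, 0.0107]
orientation: [0.758, 0.652, 0.0, 0.001]
ft_force: [-7.7, 2.0, 21.5]
opening: 0.711
grip_force: 67.7
```

Request:
servo_tool:
  targets: [0,0,0.003,0,0,0,50,0,0,0.006,0,0,0,50,0,0,0.006,0,0,0,50]

```text
clock: 22.53
eef_pos: [0.5948, -0.0468, 0.0102]
orientation: [0.758, 0.652, 0.0, 0.001]
ft_force: [-12.8, 3.5, 32.1]
opening: 0.712
grip_force: 68.6
```

Request:
servo_tool:
  targets: [0,-0.003,-0.012,0,0,0,50,0.001,-0.006,-0.012,0,0,0,50,0.001,-0.006,-0.012,0,0,0,50,0.001,-0.006,-0.01,0,0,0,50,0.001,-0.006,-0.01,0,0,0,50]

```text
clock: 22.95
eef_pos: [0.5929, -0.0467, 0.01]
orientation: [0.758, 0.652, 0.001, 0.001]
ft_force: [-1.6, 2.2, 11.5]
opening: 0.711
grip_force: 67.0
```

Run:
```python
from pl import *
from h import *
o=get_obs(); print(o["ft_force"],o["wrist_torque"]); chain([])
```

```text
[-1.60768603  2.15874764 11.47268437] [ 0.21162242  0.29158308 -0.04121613]
at [ 0.5929 -0.0467  0.01  ] yaw 1.4202 tilt [ 3.1e-03  5.0e-04 -1.0e+00]
```

Request:
servo_tool:
  targets: [0.001,0,-0.003,0,0,0,50,0.001,0,-0.003,0,0,0,64,0.001,0,-0.003,0,0,0,66,0.001,0,-0.003,0,0,0,70,0.001,0,-0.003,0,0,0,78,0.001,0,-0.003,0,0,0,80,0.001,0,-0.06,0,0,0,80,0.001,0,-0.15,0,0,0,80,0.001,0,-0.25,0,0,0,80,0.001,0,-0.25,0,0,0,80]

```text
clock: 23.78
eef_pos: [0.5964, -0.0471, 0.1161]
orientation: [0.758, 0.652, 0.004, 0.005]
ft_force: [1.2, 1.4, 1.0]
opening: 0.937
grip_force: 0.0
```

```bash
cat > seat.py <<'E'
from rim import *
def seat(p,zr,r,ncam="scene"):
    c=cam(ncam); Q=cloud(c).reshape(-1,3); near=np.hypot(*(Q[:,:2]-p).T)<r+.012
    k=near&(abs(Q[:,2]-zr)<.007); q=Q[k]
    ci=circ(q[:,:2]); rad=np.hypot(*(q[:,:2]-ci[:2]).T); 
    top=q[(abs(rad-(r-.002))<.004)]; A=np.c_[top[:,:2]-ci[:2],np.ones(len(top))]; print(ncam,"rim",k.sum(),ci.round(4),"z max pct",np.percentile(q[:,2],[50,90,98]).round(4),"slope",np.linalg.lstsq(A,top[:,2],rcond=None)[0].round(3))
E
python3 - <<'E'
from seat import *
seat(np.array([.59,-.047]),.078,.031); chain([])
E
```

```text
scene rim 118 [ 0.5898 -0.0439  0.0287] z max pct [0.0767 0.0808 0.0822] slope [-0.009 -0.039  0.076]
at [ 0.5947 -0.0473  0.1129] yaw 1.4195 tilt [ 0.0085 -0.0015 -1.    ]
```

Run:
```python
from pl import *
chain([(.5855,-.2605,.07,1.4235),(.5855,-.2605,-.028,1.4235)])
```

```text
at [ 0.5947 -0.0473  0.1129] yaw 1.4195 tilt [ 0.0085 -0.0015 -1.    ]
[np.float64(-0.53), np.float64(0.058), np.float64(0.107), 0, 0, np.float64(-0.003)] rows>= 6
[np.float64(0.0), np.float64(0.0), np.float64(0.245), 0, 0, -0.0] rows>= 3
```

Request:
servo_tool:
  targets: [-0.1,0.01,0,0,0,0,72,-0.2,0.02,0,0,0,0,72,-0.3,0.03,0.02,0,0,0,72,-0.4,0.04,0.06,0,0,0,72,-0.53,0.058,0.107,0,0,-0.003,72,-0.53,0.058,0.107,0,0,-0.003,72,-0.53,0.058,0.107,0,0,-0.003,72,-0.53,0.058,0.107,0,0,-0.003,72,-0.53,0.058,0.107,0,0,-0.003,72]

```text
clock: 24.58
eef_pos: [0.5826, -0.2582, 0.0652]
orientation: [0.756, 0.654, 0.0, -0.001]
ft_force: [0.5, -0.3, -0.4]
opening: 0.845
grip_force: 0.0
```

Run:
```python
from seat import *
seat(np.array([.583,-.259]),.0374,.025)
seat(np.array([.59,-.047]),.078,.031); seat(np.array([.59,-.047]),.078,.031,"top")
c=cam("scene"); Q=cloud(c).reshape(-1,3); k=(np.hypot(Q[:,0]-.583,Q[:,1]+.259)<.07)&(Q[:,2]>.07)&(Q[:,2]<.16); q=Q[k]
for z in np.arange(.1,.16,.01):
    m=abs(q[:,2]-z)<.005
    if m.any(): print(z.round(2),m.sum(),q[m].min(0).round(3),q[m].max(0).round(3))
chain([(.5855,-.2605,-.028,1.4235)])
```

```text
scene rim 85 [ 0.5822 -0.2594  0.0229] z max pct [0.0359 0.0397 0.0403] slope [ 0.014 -0.012  0.036]
scene rim 128 [ 0.5893 -0.0441  0.0289] z max pct [0.0765 0.0806 0.0819] slope [-0.008 -0.046  0.076]
top rim 142 [ 0.5912 -0.042   0.0288] z max pct [0.077  0.0811 0.0832] slope [-0.023 -0.073  0.077]
0.11 7 [ 0.538 -0.278  0.113] [ 0.621 -0.25   0.115]
0.12 34 [ 0.532 -0.275  0.116] [ 0.624 -0.239  0.125]
0.13 45 [ 0.531 -0.275  0.125] [ 0.635 -0.242  0.134]
0.14 45 [ 0.529 -0.276  0.135] [ 0.621 -0.242  0.145]
0.15 41 [ 0.53  -0.275  0.145] [ 0.629 -0.241  0.155]
at [ 0.5831 -0.2585  0.0662] yaw 1.4273 tilt [ 9.e-04 -1.e-04 -1.e+00]
[np.float64(-0.004), np.float64(0.007), np.float64(0.235), 0, 0, np.float64(0.002)] rows>= 3
```

Request:
servo_tool:
  targets: [-0.002,0.008,0.08,0,0,0,72,-0.002,0.008,0.16,0,0,0,72,-0.002,0.008,0.2,0,0,0,72,-0.002,0.008,0.233,0,0,0,72,-0.002,0.008,0.233,0,0,0,72,-0.002,0.008,0.233,0,0,0,72]

```text
clock: 25.28
eef_pos: [0.5857, -0.2611, -0.0275]
orientation: [0.757, 0.654, 0.0, -0.0]
ft_force: [-0.9, -0.6, 0.1]
opening: 0.842
grip_force: 0.0
```

Request:
servo_tool:
  targets: [0,0,0,0,0,0,40,0,0,0,0,0,0,40,0,0,0,0,0,0,40,0,0,0,0,0,0,40,0,0,0,0,0,0,40,0,0,0,0,0,0,40]

```text
clock: 25.78
eef_pos: [0.5869, -0.2622, -0.0256]
orientation: [0.757, 0.653, 0.001, 0.002]
ft_force: [0.3, 0.4, 6.4]
opening: 0.563
grip_force: 61.3
```

Run:
```python
from pl import *
chain([(.5855,-.2605,.07,1.4235),(.5855,-.05,.09,1.4235),(.607,.0435,.07,1.4235)])
```

```text
at [ 0.5869 -0.2622 -0.0256] yaw 1.4243 tilt [ 0.003  -0.0015 -1.    ]
[np.float64(0.004), np.float64(-0.004), np.float64(-0.239), 0, 0, np.float64(0.0)] rows>= 3
[np.float64(0.521), np.float64(-0.077), np.float64(-0.05), 0, 0, -0.0] rows>= 6
[np.float64(0.239), np.float64(0.019), np.float64(0.05), 0, 0, -0.0] rows>= 3
```

Request:
servo_tool:
  targets: [0,0,-0.06,0,0,0,40,0,0,-0.12,0,0,0,40,0,0,-0.18,0,0,0,40,0,0,-0.24,0,0,0,40,0,0,-0.28,0,0,0,40,0,0,-0.29,0,0,0,40]

```text
clock: 26.28
eef_pos: [0.5875, -0.2625, 0.0922]
orientation: [0.757, 0.653, 0.001, 0.003]
ft_force: [0.8, -0.7, -0.5]
opening: 0.562
grip_force: 62.3
```

Request:
servo_tool:
  targets: [0.06,-0.005,0,0,0,0,40,0.13,-0.01,0,0,0,0,40,0.2,-0.02,0,0,0,0,40,0.27,-0.03,0,0,0,0,40,0.35,-0.04,0,0,0,0,40,0.43,-0.045,0,0,0,0,40,0.51,-0.05,0,0,0,0,40,0.59,-0.055,0,0,0,0,40,0.67,-0.06,0,0,0,0,40,0.755,-0.062,0,0,0,0,40]

```text
clock: 27.12
eef_pos: [0.604, 0.0414, 0.0873]
orientation: [0.757, 0.653, -0.001, -0.0]
ft_force: [0.8, 0.8, -1.0]
opening: 0.561
grip_force: 62.3
```

Run:
```python
from rim import *
c,Q=look(.16,.025,ring=(.603,.0435)); 
chain([(.6059,.043,.02,1.4235)])
```

```text
rim 48 [0.5972 0.0391 0.0306]
hist z [119 176 106  13  10   0   0   0   0   4  21  51  76  71  42  27  32]
ring 117 [0.6011 0.0439 0.0232]
[ 0.11456219  6.95599577 -0.24544725] 0.5600929252956292
at [0.6041 0.0524 0.088 ] yaw 1.4334 tilt [ 4.0e-04  6.7e-03 -1.0e+00]
[np.float64(-0.023), np.float64(0.008), np.float64(0.17), 0, 0, np.float64(0.006)] rows>= 2
```

Request:
servo_tool:
  targets: [0,0,0,0,0,0,40,0,0,0,0,0,0,40,0,0,0,0,0,0,40,0,0,0,0,0,0,40]

```text
clock: 27.5
eef_pos: [0.6047, 0.0384, 0.0877]
orientation: [0.758, 0.652, -0.001, 0.0]
ft_force: [-0.1, -1.0, -0.6]
opening: 0.559
grip_force: 62.3
```

Run:
```python
from rim import *
chain([(.6059,.043,.02,1.4235)])
```

```text
at [0.6047 0.0384 0.0877] yaw 1.4215 tilt [-9.0e-04 -1.1e-03 -1.0e+00]
[np.float64(0.012), np.float64(0.001), np.float64(0.169), 0, 0, np.float64(-0.001)] rows>= 2
```

Request:
servo_tool:
  targets: [0.012,0.001,0.05,0,0,0,40,0.012,0.001,0.1,0,0,0,40,0.012,0.001,0.14,0,0,0,40,0.012,0.001,0.17,0,0,0,40,0.012,0.001,0.17,0,0,0,40,0.012,0.001,0.17,0,0,0,40]

```text
clock: 28.0
eef_pos: [0.6057, 0.0444, 0.0199]
orientation: [0.757, 0.653, -0.001, -0.0]
ft_force: [0.6, -0.3, -0.2]
opening: 0.562
grip_force: 62.3
```

Request:
servo_tool:
  targets: [0,0,0.005,0,0,0,40,0,0,0.01,0,0,0,40,0,0,0.014,0,0,0,40,0,0,0.014,0,0,0,40]

```text
clock: 28.33
eef_pos: [0.6062, 0.0453, 0.015]
orientation: [0.757, 0.653, 0.0, 0.0]
ft_force: [-0.1, 0.4, -0.7]
opening: 0.56
grip_force: 62.3
```

Run:
```python
from rim import *
print(get_obs()["ft_force"]); chain([(.6059,.043,.01,1.4235)])
```

```text
[-0.13805209  0.35246386 -0.68117389]
at [0.6062 0.0453 0.015 ] yaw 1.4243 tilt [ 5.e-04 -2.e-04 -1.e+00]
[np.float64(-0.006), np.float64(0.0), np.float64(0.012), 0, 0, np.float64(0.001)] rows>= 1
```

Request:
servo_tool:
  targets: [-0.004,0,0,0,0,0,40,-0.004,0,0.004,0,0,0,40,-0.004,0,0.008,0,0,0,40,-0.004,0,0.011,0,0,0,40,-0.004,0,0.011,0,0,0,40]

```text
clock: 28.75
eef_pos: [0.6059, 0.0435, 0.0105]
orientation: [0.757, 0.653, -0.0, 0.0]
ft_force: [-0.1, -0.5, 2.4]
opening: 0.56
grip_force: 62.6
```

Run:
```python
from rim import *
print(get_obs()["ft_force"]); chain([(.6059,.043,.01,1.4235)])
```

```text
[-0.14266066 -0.51913393  2.35217257]
at [0.6059 0.0435 0.0105] yaw 1.4243 tilt [ 1.e-04 -5.e-04 -1.e+00]
[np.float64(-0.001), np.float64(0.0), np.float64(0.001), 0, 0, np.float64(0.0)] rows>= 1
```

Request:
servo_tool:
  targets: [0,0,0.002,0,0,0,40,0,0,0.002,0,0,0,40,0,0,0.001,0,0,0,51,0,0,0.001,0,0,0,54,0,0,0.001,0,0,0,60,0,0,0.001,0,0,0,66,0,0,-0.03,0,0,0,68,0,0,-0.1,0,0,0,72,0,0,-0.2,0,0,0,72,0,0,-0.25,0,0,0,80]

```text
clock: 29.58
eef_pos: [0.6076, 0.0446, 0.1151]
orientation: [0.757, 0.654, 0.002, 0.001]
ft_force: [2.3, 0.7, 0.9]
opening: 0.936
grip_force: 0.0
```

Request:
servo_tool:
  targets: [0,-0.1,0,0,0,0,80,0.05,-0.2,0,0,0,0,80,0.15,-0.25,0,0,0,0,80,0.25,-0.25,0,0,0,0,80,0.35,-0.25,0,0,0,0,80,0.45,-0.25,0,0,0,0,80,0.55,-0.25,0,0,0,0,80,0.6,-0.25,0,0,0,0,80]

```text
clock: 30.25
eef_pos: [0.5408, 0.3022, 0.1116]
orientation: [0.755, 0.655, 0.002, -0.001]
ft_force: [-1.5, -0.3, 0.1]
opening: 0.934
grip_force: 0.0
```

Run:
```python
from seat import *
C=np.array([.5905,-.046]); F=np.array([.604,.043])
for n in("scene","top"):
    try: seat(C,.078,.031,n); seat(F,.073,.025,n)
    except Exception as e: print(n,e)
c=cam("top"); im=c["frame"][...,::-1]; a=[int(v) for v in proj(c,(.597,0,.06))]; print(a)
b=[int(v) for v in proj(c,(.44,.07,.01))]
A=cv2.resize(im[a[1]-35:a[1]+35,a[0]-60:a[0]+60],(720,420),interpolation=cv2.INTER_CUBIC)
B=cv2.resize(im[b[1]-15:b[1]+15,b[0]-85:b[0]+85],(720,127),interpolation=cv2.INTER_CUBIC)
cv2.imwrite("pics/t3.png",np.vstack([A,B])); print(b); chain([])
```

```text
scene rim 123 [ 0.5896 -0.044   0.0291] z max pct [0.0766 0.0806 0.0823] slope [-0.023 -0.054  0.076]
scene rim 108 [0.6031 0.0439 0.0233] z max pct [0.0711 0.075  0.0766] slope [-0.019  0.029  0.071]
top rim 138 [ 0.5911 -0.0422  0.0289] z max pct [0.077  0.0805 0.0826] slope [-0.005 -0.056  0.077]
top rim 114 [0.6048 0.0459 0.0231] z max pct [0.0711 0.0753 0.0782] slope [-0.016  0.042  0.071]
[321, 200]
[291, 264]
at [0.5421 0.2947 0.1105] yaw 1.4237 tilt [ 0.     -0.0012 -1.    ]
```

View pics/t3.png

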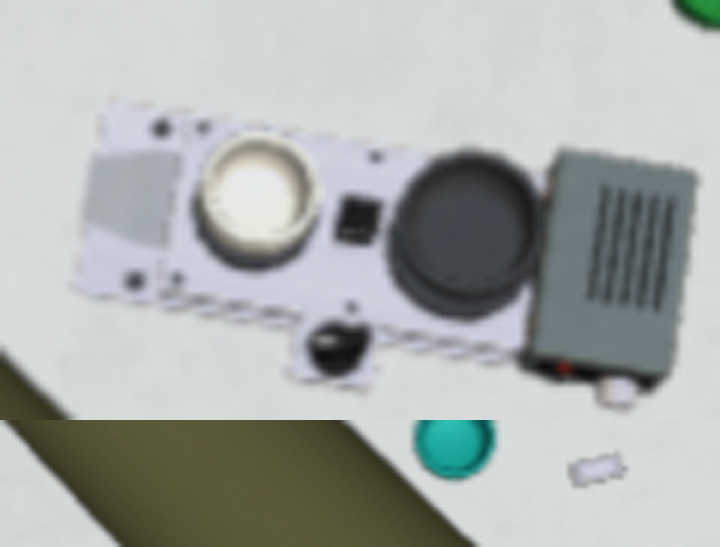

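Crucible (465,235) and cup (257,195) sit in their rings, level enough and centred. The carriage butts the box and the knob is turned. The bar is at (598,468). I locate the bar and tablets again.

```bash
cat > small.py <<'E'
from seat import *
def find():
    for n in("top","scene"):
        c=cam(n); hsv=cv2.cvtColor(c["frame"],cv2.COLOR_RGB2HSV); m=cv2.inRange(hsv,(7,120,70),(20,255,255))
        k,_,st,ce=cv2.connectedComponentsWithStats(m)
        for i in range(1,k):
            p=pz(c,*ce[i],.0055 if n=="scene" else .011)
            if st[i,4]>15 and .38<p[0]<.8 and -.35<p[1]<.5: print(n,"tab",st[i,4],p.round(4))
        P=cloud(c); g=(abs(P[...,2]-.009)<.0045)&(P[...,0]>.4)&(P[...,0]<.53)&(P[...,1]>-.14)&(P[...,1]<.05)&(c["frame"].min(-1)>110)
        g=cv2.morphologyEx(g.astype(np.uint8),cv2.MORPH_OPEN,np.ones((2,2),np.uint8))
        k,lab,st,ce=cv2.connectedComponentsWithStats(g)
        for i in range(1,k):
            if st[i,4]>12:
                q=P[lab==i][:,:2]; u,s,vt=np.linalg.svd(q-q.mean(0)); print(n,"bar?",st[i,4],q.mean(0).round(4),(s/np.sqrt(len(q))).round(4),"axis yaw",np.arctan2(vt[0,1],vt[0,0]).round(3))
E
python3 - <<'E'
from small import *
find()
c=cam("top"); print(pz(c,347.2,260.3,.01),pz(c,206+570*.2361,249+(472-420)*.2362,.01),pz(c,206+625*.2361,249+(463-420)*.2362,.01))
chain([(.52,.1,.1,1.84),(.4555,-.0715,.06,1.84),(.4555,-.0715,-.033,1.84)])
E
```

```text
top bar? 50 [ 0.4515 -0.0715] [0.009  0.0038] axis yaw 2.001
scene tab 33 [0.4669 0.1043 0.0055]
scene tab 42 [0.4352 0.2241 0.0055]
scene bar? 38 [ 0.4478 -0.0735] [0.0108 0.0025] axis yaw -1.353
[ 0.45285499 -0.07167485  0.01      ] [ 0.44996103 -0.05460632  0.01      ] [ 0.45615112 -0.08810715  0.01      ]
at [0.5425 0.2937 0.1104] yaw 1.4216 tilt [ 5.0e-04 -1.3e-03 -1.0e+00]
[np.float64(-0.487), np.float64(0.016), np.float64(0.026), 0, 0, np.float64(-0.266)] rows>= 5
[np.float64(-0.37), np.float64(-0.269), np.float64(0.1), 0, 0, -0.0] rows>= 5
[np.float64(0.0), np.float64(0.0), np.float64(0.232), 0, 0, -0.0] rows>= 3
```

Tablet 2 has been knocked to (.467,.104). I take tablet 1, the nearest, first.

Run:
```python
from pl import *
chain([(.4355,.225,.03,1.4237),(.4355,.225,-.034,1.4237)])
```

```text
at [0.5425 0.2937 0.1104] yaw 1.4216 tilt [ 5.0e-04 -1.3e-03 -1.0e+00]
[np.float64(-0.21), np.float64(-0.239), np.float64(0.201), 0, 0, np.float64(-0.001)] rows>= 4
[np.float64(0.0), np.float64(0.0), np.float64(0.16), 0, 0, -0.0] rows>= 2
```

Request:
servo_tool:
  targets: [-0.07,-0.08,0.05,0,0,0,40,-0.14,-0.16,0.1,0,0,0,40,-0.21,-0.239,0.15,0,0,0,40,-0.21,-0.239,0.2,0,0,0,40,-0.21,-0.239,0.2,0,0,0,40,-0.21,-0.239,0.2,0,0,0,40,-0.21,-0.239,0.2,0,0,0,40]

```text
clock: 31.23
eef_pos: [0.4372, 0.2272, 0.0318]
orientation: [0.757, 0.653, 0.002, 0.0]
ft_force: [0.7, 1.1, 0.4]
opening: 0.47
grip_force: 0.0
```

Run:
```python
from small import *
find(); c=cam("scene"); Q=cloud(c).reshape(-1,3); k=(np.hypot(Q[:,0]-.435,Q[:,1]-.225)<.06)&(Q[:,2]>.03)&(Q[:,2]<.11); q=Q[k]
for z in np.arange(.05,.11,.01):
    m=abs(q[:,2]-z)<.005
    if m.any(): print(z.round(2),m.sum(),q[m].min(0).round(3),q[m].max(0).round(3))
chain([(.4355,.225,-.034,1.4237)])
```

```text
top tab 41 [0.7688 0.3807 0.011 ]
top tab 31 [0.4651 0.1074 0.011 ]
top bar? 41 [ 0.4521 -0.0777] [0.0067 0.0034] axis yaw 1.815
scene tab 34 [0.4671 0.1044 0.0055]
scene tab 17 [0.5251 0.3033 0.0055]
scene tab 43 [0.4354 0.2239 0.0055]
scene bar? 37 [ 0.4477 -0.0724] [0.0103 0.0024] axis yaw -1.404
0.07 12 [0.408 0.223 0.071] [0.458 0.241 0.075]
0.08 50 [0.402 0.22  0.075] [0.461 0.242 0.085]
0.09 57 [0.4   0.219 0.085] [0.461 0.243 0.095]
0.1 54 [0.4   0.215 0.095] [0.461 0.244 0.105]
at [0.4371 0.228  0.0318] yaw 1.4242 tilt [ 0.0025  0.002  -1.    ]
[np.float64(-0.008), np.float64(-0.003), np.float64(0.164), 0, 0, np.float64(0.0)] rows>= 2
```

Request:
servo_tool:
  targets: [-0.011,0.001,0.05,0,0,0,40,-0.011,0.001,0.1,0,0,0,40,-0.011,0.001,0.14,0,0,0,40,-0.011,0.001,0.16,0,0,0,40,-0.011,0.001,0.16,0,0,0,40]

```text
clock: 31.8
eef_pos: [0.4341, 0.2225, -0.0348]
orientation: [0.757, 0.654, -0.001, -0.001]
ft_force: [0.3, 0.2, 0.1]
opening: 0.471
grip_force: 0.0
```

Request:
servo_tool:
  targets: [0,0,0,0,0,0,10,0,0,0,0,0,0,10,0,0,0,0,0,0,10,0,0,0,0,0,0,10,0,0,0,0,0,0,10,0,0,0,0,0,0,10]

```text
clock: 32.3
eef_pos: [0.4359, 0.223, -0.0325]
orientation: [0.757, 0.653, 0.001, 0.0]
ft_force: [-0.9, 1.4, 8.1]
opening: 0.187
grip_force: 59.0
```

Run:
```python
from pl import *
chain([(.4355,.2237,.06,1.4237),(.6059,.0432,.06,1.4237)])
```

```text
at [ 0.4359  0.223  -0.0325] yaw 1.4244 tilt [ 2.4e-03  9.0e-04 -1.0e+00]
[np.float64(0.001), np.float64(-0.001), np.float64(-0.231), 0, 0, np.float64(0.0)] rows>= 3
[np.float64(-0.384), np.float64(0.488), np.float64(0.0), 0, 0, -0.0] rows>= 6
```

Request:
servo_tool:
  targets: [0,0,-0.02,0,0,0,10,0,0,-0.05,0,0,0,10,0,0,-0.09,0,0,0,10,0,0,-0.14,0,0,0,10,0,0,-0.19,0,0,0,10,0,0,-0.231,0,0,0,10,0,0,-0.231,0,0,0,10]

```text
clock: 32.88
eef_pos: [0.4373, 0.2233, 0.0627]
orientation: [0.757, 0.653, 0.003, 0.002]
ft_force: [0.5, 0.5, 0.6]
opening: 0.191
grip_force: 58.7
```

Run:
```python
from small import *
c=cam("scene"); save(c,"s9.png",(220,215,300,275),10); find()
c=cam("scene"); hsv=cv2.cvtColor(c["frame"],cv2.COLOR_RGB2HSV); m=cv2.inRange(hsv,(7,120,70),(20,255,255))>0
Q=cloud(c); q=Q[m]; k=np.hypot(q[:,0]-.436,q[:,1]-.224)<.06; print(k.sum(),q[k].mean(0) if k.any() else 0); chain([(.6059,.0432,.06,1.4237)])
```

```text
top tab 41 [0.7691 0.3802 0.011 ]
top tab 31 [0.4651 0.1074 0.011 ]
top bar? 65 [ 0.4509 -0.0729] [0.009  0.0038] axis yaw 1.797
scene tab 33 [0.4669 0.1043 0.0055]
scene bar? 35 [ 0.4482 -0.0735] [0.0102 0.0023] axis yaw -1.409
6 [0.4346243  0.23177086 0.10085674]
at [0.4342 0.2217 0.0582] yaw 1.4242 tilt [-9.e-04 -9.e-04 -1.e+00]
[np.float64(-0.379), np.float64(0.49), np.float64(-0.004), 0, 0, np.float64(0.0)] rows>= 6
```

View pics/s9.png

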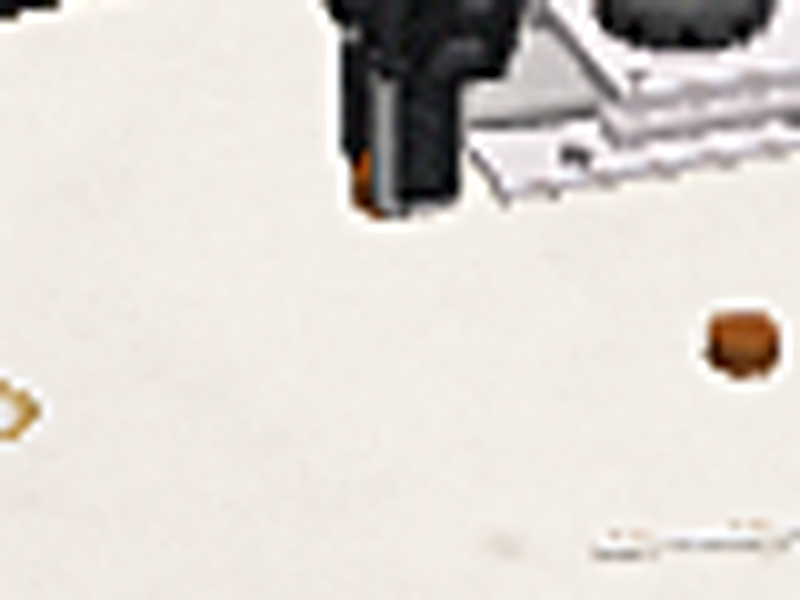

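The tablet is held between the fingers at (365,185), and the other tablet is at (742,342). I carry it over the cup and drop it.

Request:
servo_tool:
  targets: [-0.05,0.07,-0.01,0,0,0,10,-0.1,0.14,-0.01,0,0,0,10,-0.16,0.21,-0.01,0,0,0,10,-0.22,0.28,-0.01,0,0,0,10,-0.28,0.36,-0.01,0,0,0,10,-0.33,0.43,-0.01,0,0,0,10,-0.38,0.49,-0.01,0,0,0,10,-0.383,0.49,-0.01,0,0,0,10,-0.383,0.49,-0.01,0,0,0,10,-0.383,0.49,-0.01,0,0,0,10]

```text
clock: 33.92
eef_pos: [0.6049, 0.0429, 0.0613]
orientation: [0.757, 0.654, -0.001, -0.001]
ft_force: [0.1, 0.6, -0.5]
opening: 0.192
grip_force: 58.7
```

Request:
servo_tool:
  targets: [0,0,0.025,0,0,0,10,0,0,0.05,0,0,0,10,0,0,0.05,0,0,0,10,0,0,0.05,0,0,0,10]

```text
clock: 34.25
eef_pos: [0.6048, 0.0428, 0.0414]
orientation: [0.756, 0.654, -0.001, -0.001]
ft_force: [-0.2, -0.3, 0.6]
opening: 0.19
grip_force: 58.7
```

Request:
servo_tool:
  targets: [0,0,0,0,0,0,24,0,0,0,0,0,0,30,0,0,0,0,0,0,40,0,0,0,0,0,0,40,0,0,-0.05,0,0,0,40,0,0,-0.1,0,0,0,40,0,0,-0.1,0,0,0,40]

```text
clock: 34.83
eef_pos: [0.6092, 0.0427, 0.0869]
orientation: [0.757, 0.653, 0.003, 0.002]
ft_force: [1.2, 0.5, -0.3]
opening: 0.47
grip_force: 0.0
```

Request:
servo_tool:
  targets: [0.03,-0.1,0,0,0,0,40,0.06,-0.2,0,0,0,0,40,0.09,-0.3,0,0,0,0,40,0.103,-0.363,0.03,0,0,0,40,0.103,-0.363,0.08,0,0,0,40,0.103,-0.363,0.12,0,0,0,40,0.103,-0.363,0.12,0,0,0,40]

```text
clock: 35.42
eef_pos: [0.4659, 0.1034, 0.0323]
orientation: [0.757, 0.654, -0.002, -0.001]
ft_force: [-0.2, 0.6, -0.4]
opening: 0.47
grip_force: 0.0
```

```bash
cat > cupin.py <<'E'
from small import *
def amber(p,r=.024):
    for n in("top","scene"):
        c=cam(n); hsv=cv2.cvtColor(c["frame"],cv2.COLOR_RGB2HSV); m=cv2.inRange(hsv,(5,90,50),(22,255,255))>0
        q=cloud(c)[m]; k=(np.hypot(*(q[:,:2]-p).T)<r)&(q[:,2]>.03); print(n,"amber in cup",k.sum(),q[k].mean(0).round(4) if k.any() else "")
E
python3 - <<'E'
from cupin import *
find(); amber(np.array([.604,.044])); chain([(.4675,.105,-.034,1.4237)])
E
```

```text
top tab 40 [0.7688 0.3804 0.011 ]
top tab 33 [0.6153 0.0441 0.011 ]
top bar? 52 [ 0.451  -0.0731] [0.0096 0.0036] axis yaw 1.873
scene tab 32 [0.4671 0.104  0.0055]
scene bar? 29 [ 0.4193 -0.0489] [0.1961 0.007 ] axis yaw 2.43
top amber in cup 35 [0.6044 0.0453 0.0565]
scene amber in cup 0 
at [0.4697 0.1043 0.0356] yaw 1.424 tilt [ 1.4e-03  5.0e-04 -1.0e+00]
[np.float64(0.001), np.float64(-0.006), np.float64(0.174), 0, 0, np.float64(0.0)] rows>= 2
```

Tablet 1 lies flat in the cup. Now tablet 2.

Request:
servo_tool:
  targets: [0.004,-0.002,0.06,0,0,0,40,0.004,-0.002,0.11,0,0,0,40,0.004,-0.002,0.15,0,0,0,40,0.004,-0.002,0.17,0,0,0,40,0.004,-0.002,0.17,0,0,0,40]

```text
clock: 36.03
eef_pos: [0.4675, 0.1056, -0.0342]
orientation: [0.757, 0.653, -0.001, -0.001]
ft_force: [-0.7, -0.1, 0.1]
opening: 0.466
grip_force: 0.0
```

Request:
servo_tool:
  targets: [0,0,0,0,0,0,10,0,0,0,0,0,0,10,0,0,0,0,0,0,10,0,0,0,0,0,0,10,0,0,0,0,0,0,10,0,0,0,0,0,0,10]

```text
clock: 36.53
eef_pos: [0.4694, 0.106, -0.032]
orientation: [0.757, 0.653, 0.001, 0.001]
ft_force: [-0.1, -0.5, 6.6]
opening: 0.186
grip_force: 58.9
```

Request:
servo_tool:
  targets: [0,0,-0.02,0,0,0,10,0,0,-0.05,0,0,0,10,0,0,-0.09,0,0,0,10,0,0,-0.14,0,0,0,10,0,0,-0.19,0,0,0,10,0,0,-0.235,0,0,0,10,0,0,-0.235,0,0,0,10]

```text
clock: 37.12
eef_pos: [0.4711, 0.1064, 0.065]
orientation: [0.757, 0.654, 0.003, 0.003]
ft_force: [0.8, -0.5, 0.2]
opening: 0.19
grip_force: 58.6
```

Run:
```python
from small import *
find(); chain([(.6055,.042,.0635,1.4237)])
```

```text
top tab 41 [0.7691 0.3802 0.011 ]
top tab 22 [0.6163 0.0417 0.011 ]
top bar? 47 [ 0.4498 -0.0718] [0.0084 0.0037] axis yaw 1.728
scene bar? 39 [ 0.4479 -0.0736] [0.0103 0.0022] axis yaw -1.391
at [0.4688 0.1056 0.0618] yaw 1.4241 tilt [ 2.4e-03 -9.0e-04 -1.0e+00]
[np.float64(-0.107), np.float64(0.361), np.float64(-0.004), 0, 0, np.float64(0.0)] rows>= 4
```

Held. Carry, lower and drop, then rise.

Request:
servo_tool:
  targets: [-0.02,0.06,-0.01,0,0,0,10,-0.04,0.12,-0.01,0,0,0,10,-0.06,0.19,-0.01,0,0,0,10,-0.08,0.26,-0.01,0,0,0,10,-0.1,0.32,-0.01,0,0,0,10,-0.107,0.361,-0.01,0,0,0,10,-0.107,0.361,-0.01,0,0,0,10,-0.107,0.361,0.02,0,0,0,10,-0.107,0.361,0.045,0,0,0,10,-0.107,0.361,0.045,0,0,0,10]

```text
clock: 38.05
eef_pos: [0.6011, 0.0428, 0.0391]
orientation: [0.756, 0.654, -0.002, -0.002]
ft_force: [-1.2, -1.1, -0.1]
opening: 0.188
grip_force: 58.7
```

Request:
servo_tool:
  targets: [0,0,0,0,0,0,10,0,0,0,0,0,0,10,0,0,0,0,0,0,24,0,0,0,0,0,0,30,0,0,0,0,0,0,40,0,0,0,0,0,0,40,0,0,-0.05,0,0,0,40,0,0,-0.1,0,0,0,40,0,0,-0.1,0,0,0,40]

```text
clock: 38.8
eef_pos: [0.6075, 0.043, 0.0868]
orientation: [0.757, 0.654, 0.002, 0.002]
ft_force: [0.8, 0.6, 0.7]
opening: 0.467
grip_force: 0.0
```

Run:
```python
from pl import *
chain([(.50,.03,.08,1.65),(.4535,-.0735,.03,1.81)])
```

```text
at [0.6075 0.043  0.0868] yaw 1.4244 tilt [ 6.5e-03  1.0e-04 -1.0e+00]
[np.float64(-0.071), np.float64(-0.261), np.float64(0.017), 0, 0, np.float64(-0.144)] rows>= 3
[np.float64(-0.249), np.float64(-0.136), np.float64(0.125), 0, 0, -0.102] rows>= 3
```

Request:
servo_tool:
  targets: [-0.071,-0.261,0,0,0,-0.144,35,-0.071,-0.261,0,0,0,-0.144,35,-0.071,-0.261,0,0,0,-0.144,35,-0.071,-0.261,0,0,0,-0.144,35,-0.071,-0.261,0,0,0,-0.144,35]

```text
clock: 39.22
eef_pos: [0.4966, 0.0285, 0.0827]
orientation: [0.679, 0.734, -0.001, 0.001]
ft_force: [0.7, -0.5, -0.0]
opening: 0.411
grip_force: 0.0
```

Request:
servo_tool:
  targets: [-0.12,-0.07,0,0,0,-0.04,35,-0.249,-0.136,0,0,0,-0.083,35,-0.249,-0.136,0.05,0,0,-0.083,35,-0.249,-0.136,0.125,0,0,-0.083,35,-0.249,-0.136,0.125,0,0,-0.083,35,-0.249,-0.136,0.125,0,0,-0.083,35]

```text
clock: 39.72
eef_pos: [0.4511, -0.0733, 0.0322]
orientation: [0.629, 0.777, 0.0, -0.001]
ft_force: [-0.3, 0.0, 0.3]
opening: 0.411
grip_force: 0.0
```

Run:
```python
from cupin import *
find(); amber(np.array([.604,.044])); chain([(.4535,-.0735,-.034,1.78)])
c=cam("scene"); Q=cloud(c).reshape(-1,3); k=(np.hypot(Q[:,0]-.452,Q[:,1]+.073)<.06)&(Q[:,2]>.03)&(Q[:,2]<.12); q=Q[k]
for z in np.arange(.06,.12,.01):
    m=abs(q[:,2]-z)<.005
    if m.any(): print(z.round(2),m.sum(),q[m].min(0).round(3),q[m].max(0).round(3))
```

```text
top tab 41 [0.7691 0.3802 0.011 ]
top tab 42 [0.6173 0.0416 0.011 ]
scene bar? 39 [ 0.4479 -0.0736] [0.0107 0.0024] axis yaw -1.357
top amber in cup 45 [0.6026 0.0444 0.067 ]
scene amber in cup 11 [0.6029 0.0425 0.0692]
at [ 0.4531 -0.0731  0.0342] yaw 1.7833 tilt [ 2.9e-03 -2.0e-04 -1.0e+00]
[np.float64(-0.001), np.float64(0.001), np.float64(0.171), 0, 0, np.float64(0.002)] rows>= 2
0.07 5 [ 0.428 -0.085  0.074] [ 0.471 -0.066  0.075]
0.08 38 [ 0.42  -0.086  0.075] [ 0.479 -0.057  0.085]
0.09 52 [ 0.419 -0.088  0.085] [ 0.48  -0.056  0.095]
0.1 54 [ 0.419 -0.088  0.095] [ 0.482 -0.056  0.105]
0.11 42 [ 0.418 -0.084  0.105] [ 0.478 -0.056  0.114]
```

Both tablets are stacked in the cup. Now the bar.

Request:
servo_tool:
  targets: [0,0,0.06,0,0,0,35,0,0,0.11,0,0,0,35,0,0,0.15,0,0,0,35,0,0,0.168,0,0,0,35,0,0,0.168,0,0,0,35]

```text
clock: 40.38
eef_pos: [0.4504, -0.0734, -0.0352]
orientation: [0.629, 0.778, -0.0, -0.001]
ft_force: [0.2, -1.5, 0.2]
opening: 0.411
grip_force: 0.0
```

Request:
servo_tool:
  targets: [0,0,0,0,0,0,4,0,0,0,0,0,0,4,0,0,0,0,0,0,4,0,0,0,0,0,0,4,0,0,0,0,0,0,4,0,0,0,0,0,0,4]

```text
clock: 40.88
eef_pos: [0.4524, -0.0743, -0.0332]
orientation: [0.629, 0.777, 0.0, 0.001]
ft_force: [-0.4, 0.9, 7.3]
opening: 0.138
grip_force: 60.5
```

Request:
servo_tool:
  targets: [0,0,-0.02,0,0,0,4,0,0,-0.05,0,0,0,4,0,0,-0.09,0,0,0,4,0,0,-0.14,0,0,0,4,0,0,-0.19,0,0,0,4,0,0,-0.25,0,0,0,4,0,0,-0.25,0,0,0,4]

```text
clock: 41.47
eef_pos: [0.4545, -0.0748, 0.0706]
orientation: [0.629, 0.777, 0.001, 0.004]
ft_force: [1.2, 1.0, -0.3]
opening: 0.14
grip_force: 59.7
```

Run:
```python
from small import *
find(); chain([(.5925,-.0455,.0685,1.7833)])
```

```text
top tab 41 [0.7691 0.3802 0.011 ]
top tab 42 [0.6173 0.0416 0.011 ]
scene tab 17 [0.5251 0.3033 0.0055]
at [ 0.4519 -0.0747  0.067 ] yaw 1.7805 tilt [ 0.0027 -0.0022 -1.    ]
[np.float64(-0.002), np.float64(0.359), np.float64(-0.004), 0, 0, np.float64(-0.002)] rows>= 4
```

Request:
servo_tool:
  targets: [0,0.06,-0.015,0,0,0,4,0,0.13,-0.015,0,0,0,4,0,0.2,-0.015,0,0,0,4,0,0.27,-0.015,0,0,0,4,0,0.33,-0.015,0,0,0,4,0,0.359,-0.015,0,0,0,4,0,0.359,-0.015,0,0,0,4,0,0.359,0.02,0,0,0,4,0,0.359,0.054,0,0,0,4,0,0.359,0.054,0,0,0,4]

```text
clock: 42.4
eef_pos: [0.5872, -0.0449, 0.0396]
orientation: [0.629, 0.777, -0.002, -0.003]
ft_force: [-1.0, -0.4, -1.7]
opening: 0.139
grip_force: 59.7
```

Request:
servo_tool:
  targets: [0,0,0,0,0,0,4,0,0,0,0,0,0,4,0,0,0,0,0,0,18,0,0,0,0,0,0,24,0,0,0,0,0,0,34,0,0,0,0,0,0,34,0,0,-0.05,0,0,0,34,0,0,-0.12,0,0,0,34,0,0,-0.15,0,0,0,34]

```text
clock: 43.15
eef_pos: [0.5931, -0.0439, 0.107]
orientation: [0.629, 0.777, 0.001, 0.002]
ft_force: [1.0, 1.4, 1.0]
opening: 0.401
grip_force: 0.0
```

Request:
servo_tool:
  targets: [0.1,-0.05,0,0,0,0,34,0.2,-0.1,0,0,0,0,34,0.3,-0.15,0,0,0,0,34,0.4,-0.2,0,0,0,0,34,0.5,-0.2,0,0,0,0,34,0.6,-0.2,0,0,0,0,34,0.7,-0.2,0,0,0,0,34,0.8,-0.2,0,0,0,0,34,0.8,-0.2,0,0,0,0,34,0.8,-0.2,0,0,0,0,34]

```text
clock: 43.98
eef_pos: [0.4449, 0.256, 0.1043]
orientation: [0.626, 0.78, 0.001, -0.0]
ft_force: [-0.2, -0.9, -0.6]
opening: 0.398
grip_force: 0.0
```

Run:
```python
from cupin import *
find(); amber(np.array([.604,.044]))
C=np.array([.5905,-.044]); F=np.array([.604,.044])
for n in("scene","top"):
    seat(C,.078,.031,n); seat(F,.073,.025,n)
c=cam("top"); Q=cloud(c); fr=c["frame"]; k=(np.hypot(*(Q-np.r_[.591,-.043,0])[...,:2].transpose(2,0,1))<.023)
b=k&(fr.min(-1)>110); print("bright in crucible",b.sum(),Q[b].mean(0) if b.any() else ""); print(np.percentile(Q[k][:,2],[5,50,95]))
car(c,np.array([.591,-.046]),np.array([.604,.044]),.009); chain([])
```

```text
top tab 41 [0.7691 0.3802 0.011 ]
top tab 42 [0.6173 0.0416 0.011 ]
top amber in cup 46 [0.6026 0.0445 0.0665]
scene amber in cup 12 [0.6036 0.0423 0.069 ]
scene rim 122 [ 0.5899 -0.0442  0.0286] z max pct [0.0762 0.0801 0.0821] slope [-0.018 -0.044  0.076]
scene rim 111 [0.6034 0.0445 0.0231] z max pct [0.0703 0.075  0.0767] slope [-0.032  0.035  0.071]
top rim 143 [ 0.5913 -0.042   0.0289] z max pct [0.0771 0.0805 0.0834] slope [-0.013 -0.053  0.077]
top rim 145 [0.6047 0.0464 0.0221] z max pct [0.0703 0.0745 0.0764] slope [-0.041  0.033  0.071]
bright in crucible 71 [ 0.58912845 -0.04165895  0.05639906]
[0.04388962 0.04955703 0.05913436]
246 [ 0.5864 -0.0493  0.027 ] 0.0448
137 [0.6006 0.0465 0.0202] 0.0438
L 0.09678967510720739 yaw 1.4234602161452556 origin [ 0.59311376 -0.0037848 ]
at [0.4469 0.251  0.1038] yaw 1.7789 tilt [ 1.e-04 -4.e-04 -1.e+00]
```

Run:
```python
from seat import *
from small import *
Q=np.concatenate([cloud(cam("top")).reshape(-1,3) for _ in range(4)])
for p,r,z in(((.5913,-.042),.031,.078),((.6047,.0464),.025,.073)):
    d=Q[:,:2]-p; a=np.arctan2(d[:,1],d[:,0]); rr=np.hypot(*d.T); X=[]
    for i in range(12):
        k=(abs((a-(i*np.pi/6-np.pi)+np.pi)%(2*np.pi)-np.pi)<np.pi/12)&(rr<r+.004)&(rr>r-.009)&(Q[:,2]>z-.012)&(Q[:,2]<z+.012)
        if k.sum()>3: X.append((np.cos(i*np.pi/6-np.pi)*r,np.sin(i*np.pi/6-np.pi)*r,np.percentile(Q[k,2],80)))
    X=np.array(X); print(len(X),np.linalg.lstsq(np.c_[X[:,:2],np.ones(len(X))],X[:,2],rcond=None)[0].round(3),X[:,2].round(4))
```

```text
12 [-0.011 -0.07   0.079] [0.0792 0.0802 0.0814 0.0819 0.0804 0.0795 0.0782 0.077  0.077  0.0785
 0.077  0.0768]
12 [-0.043  0.054  0.073] [0.0741 0.0732 0.0735 0.0717 0.072  0.0709 0.0715 0.0726 0.0752 0.0742
 0.0754 0.0738]
```

```bash
python3 -c "
from h import *
print(get_obs()['dq'].round(3)); print(order.finish_job())"
```

```text
[-0.003  0.    -0.003 -0.    -0.001 -0.001 -0.002]
the job is handed in; nothing more can be done
None
```

I handed the job in. The carriage is home, the knob is at about 1.35 rad, and the one bar found and both tablets are loaded. The crucible and cup are seated, with an estimated tilt of 0.05–0.07 rad (limit 0.12). No verdict was returned.

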